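Turn a coaster over with a cranked lifter and bring the curing lamp over it

ROBOT

A 6-joint arm with a two-finger parallel gripper is mounted at the origin on the work surface. World frame = base frame: x ahead of the robot, y to its left, z up, the work surface at z = 0. Lengths are in m, angles in rad, forces in N, time in s.
With the tool pointing down it reaches from about 0.35 to 0.975 m from the base axis. Payload 4.9 kg.
Tool frame: the origin (TCP) lies between the finger pads; the fingertips stand 8 mm ahead of it and the grasp point (between the pads) lies 11 mm behind it; z points along the fingers, y is the direction in which the jaws open and shut (so a half turn about z gives the same grasp; the last joint's range is limited). The gripper opens to 85 mm and grips with 20 to 120 N. Pads are 22 mm wide; open, the fingers measure 114 mm over their backs; the gripper's body (76 mm by 85 mm) begins 54 mm behind the grasp point. The pads swing forward as they close: fully open they stand 13 mm farther back than shut.
Start: joints at [1.194, 0.053, 1.613, -0, 1.476, -0.119], TCP at [0.159, 0.604, 0.239] pointing down, gripper open.
Joint ranges: [-3.01, 3.01], [-1.01, 2.22], [0.06, 2.58], [-1.02, 4.17], [0.09, 2.62], [-3.14, 3.14]. Speed limits (rad/s): [2.57, 2.57, 3.14, 3.14, 3.14, 3.14].

INTERFACE

Orientations are given as a rotation vector (axis times angle).
In Python, from station import ctrl gives the robot as it stands. The module is installed in compiled form; this text tells all that it offers.
- The arm moves only by the shell command python3 -m creep 'ROWS' [FORCE]. ROWS is JSON, a list of rows, each an object with "hand": the opening, from 0 (shut) to 1 (fully open); "translation": the shift along the tool's x, y, z in cm, a list of three; "delta_rot": the turn, a rotation vector about the tool's x, y, z in degrees, a list of three. A call has 1 to 8 rows; each row shifts and turns the commanded pose from where the row before left it, along the tool's axes as they then stand; what a row does not reach is not made up. A row lasts 1/8 s, in which the tool goes at most 62.5 mm and 10.7 degrees, less where a joint would pass 70% of its speed; a pose out of reach is approached as far as the arm can. A call with a gripper value outside its range is refused whole. The fingers move at their own pace and stop on an object; FORCE is the grip in N (left out, the last holds). Time passes only in rows, so rows that do not move let the fingers close. It gives the time, the measured TCP pose, the force and the opening at its end, in the units of the state.
- ctrl.get_obs(): the state, without advancing time (a new reading comes with each control period).
- ctrl.get_image(name): name is "scene" or "top" or "wrist"; returns (picture, depth): 400x640x3 uint8, red, green, blue; 400x640 float32, m along the optical axis (not along the pixel's ray), 0 where there is no reading.
- ctrl.calibration(name): a dict with "fx", "fy", "cx", "cy" (pixels), "T" (4x4, takes a point from camera to world coordinates). Camera axes: x right, y up, looking along -z (the intrinsics and any distortion apply to the point x, -y, -z); pixel columns grow to the right and rows downward; lengths in m; the calibration is good to about 2 mm. A picture is of the moment at which its call begins: read the wrist's pose just before it. calibration takes no time and is no camera call; for the wrist camera it gives the pose at the moment of the call.
- ctrl.finish_job(): hands the job in, once; it reports no verdict.
The state is a dict: "t": time; "q": joint angles; "dq": joint speeds; "effort": joint torques, N m; "tool_pos": TCP position; "tool_rot": TCP orientation; "contact_force": force on the tool from outside, world axes, zero at the start; "wrist_torque": the same for the moment, N m; "opening": finger opening in m.
Only numpy, scipy, OpenCV 4.12 (cv2) and the standard library are available. Lean on these libraries where they do the work, as an engineer would, in place of code of your own. Each camera call takes 0.05 s, during which the arm holds its last target.

TASK

Take the cranked lifter from its leaning rest, slide its thin toe under the overhanging edge of the oiled coaster and tip the coaster right over on the rubber-topped riser, raw face up, without touching the coaster with the fingers. Lean the lifter back in its rest as you found it. Then lift the red release bar, slide the curing lamp along until it covers the whole coaster, and let go so that the bar drops fully into a notch; leave the jar, the sanding block and the bowl where they are.

Things in the scene. Friction and masses are not known exactly. Their poses are not given: they have to be found in the camera images.
- lifter_grip (a point): Centre of the lifter's wooden handle, 26 x 14 x 90 mm (x, y, z; z up the handle, grip across y). Flat steel shank 30 x 3 mm down to a bend at z=-125. From there the toe (44 wide, 2.6 thick, 36 long) runs along y=+0.643, z=-0.766; its end is at y=+23, z=-153 mm. With the handle leant 50 deg from vertical towards its -y the toe is level. 0.11 kg.
- rest_home (a point): Where lifter_grip is when home in the fixed rest. Rest axes: x along its crossbar, z up. Home: same yaw as the rest, leaning 35 deg, handle top to -y, toe to +y; toe end on the 10 mm base behind a 10 mm outward-sloped lip at +y, shank's -y face on the crossbar (dia. 10, 65 mm down the shank from here). Posts at x=+-45, 72 mm above the table. Handle free all round.
- coaster_center (a point): Centre of the wooden coaster 76 x 76 x 9 mm, 30 to 55 g. Own z points out of the dark oiled face: up at first, must end down, pale raw face up. It lies on the riser with its -y edge overhanging the riser's -y end by 18 to 30 mm, 20 mm clear above the base board. Own y points along the riser to its free part, where it lands when tipped over its +y edge.
- riser_top (a point): Point on the rubber-faced top (friction about 0.6) of the fixed station's riser. Station axes: y along riser and lamp rail, x across, z up. Riser top spans x=+-55, y=-68 to 110 mm; it is 20 mm above the base board (y=-150 to 250, x=-70 to 135) and 35 above the table. The lamp rail is at x=105. The -y side is open for the lifter.
- lamp_center (a point): Centre of the underside of the black curing lamp panel, 120 (x) x 110 (y) mm, 20 thick; 45 mm above the riser top, on the riser's length axis (station x=0). Axes as the station. It rides on a grey carriage on the rail.
- lamp (a joint): Travel of the lamp carriage to the station's -y, m: lamp_center is at y = 0.21 - value from riser_top; range 0 to 0.26. Starts in a wide parking slot (0 to 0.04). Notches at 0.07, 0.09, 0.11 ... 0.25 (every 20 mm). Slides with 1 to 2 N.
- bar_grip (a point): Centre of the red grip of the release bar, 16 (x) x 46 (y) x 22 (z) mm, gripped from above. Axes as the station. Rides with the lamp, same y, at x=105 from riser_top and 99 mm above it when down; the lamp panel's top is 65 mm above riser_top, nothing else is higher. The carriage is moved by this grip.
- bar (a joint): Lift of the release bar, m: 0 = fully down in a notch or slot (carriage locked), 0.022 = top stop; above 0.013 the carriage slides freely. A spring pulls it down with 3 to 5 N, so when let go it drops into the nearest notch by itself.
- jar_mid (a point): Amber jar, 50 mm dia., 70 mm tall, bystander; point at its middle.
- sand_mid (a point): Cork sanding block 45 x 90 x 32 mm, bystander; point at its middle.
- bowl_mid (a point): Small turned wooden bowl, 90 mm across, 40 mm high, bystander; point at its middle.
Mind the look-alikes: they are no part of the job. What is meant by the part that bears lifter_grip is not purple, and is the smaller of those in its own colour.

How it is judged:
On the way, in this order (a step that is already met when the one before it is completed fails the run):
1. the lifter is taken out of its rest (distance between lifter_grip and rest_home above 0.06 m), for 0.1 s.
2. the coaster is being tipped up with the lifter (angle between coaster_center's own z axis and vertical above 0.3 rad and contact force between lifter and coaster above 0.02 N), for 0.05 s.
3. the coaster lies flat on the riser, raw face up (angle between coaster_center's own z axis and vertical above 3.04 rad and z of coaster_center in the frame of riser_top between 0.001 and 0.008 m), for 0.3 s.
4. the lifter leans home in its rest, let go (distance between lifter_grip and rest_home below 0.015 m and angle between lifter_grip's own z axis and vertical between 0.5 and 0.72 rad and contact force between lifter and the fingers below 0.05 N and linear speed of lifter below 0.03 m/s), for 0.2 s.
5. the release bar is held up in a grip while the lamp slides off its parking slot (value of joint bar above 0.008 m and value of joint lamp above 0.06 m and contact force between bar and the fingers above 0.2 N), for 0.1 s.
At the end, for the whole second after the job is handed in: Coaster flat on the riser (within 6 degrees), raw face up; lamp centred over it within 18 mm along the rail and 24 mm across; release bar down in a notch (within 3 mm); lifter leaning home (handle centre within 15 mm of rest_home, lean 35 degrees +-6); all at rest (all of step 3 and y of coaster_center in the frame of lamp_center between -0.018 and 0.018 m and x of coaster_center in the frame of lamp_center between -0.024 and 0.024 m and value of joint bar below 0.003 m and distance between lifter_grip and rest_home below 0.015 m and linear speed of each of lifter, coaster, lamp below 0.02 m/s and angle between lifter_grip's own z axis and vertical between 0.5 and 0.72 rad); the robot touches nothing.
It fails at once if the fingers touch the coaster (contact force between the fingers and coaster above 0.3 N).
It fails at once if the jar is disturbed (distance of jar_mid from where it was at the start of the episode above 0.02 m).
It fails at once if the sanding block is disturbed (distance of sand_mid from where it was at the start of the episode above 0.02 m).
It fails at once if the bowl is disturbed (distance of bowl_mid from where it was at the start of the episode above 0.02 m).
It also fails if it takes over 61 s, if anything falls off the work surface, if the arm or the gripper's body presses on something with over 40 N, if the wrist force passes 120 N, or if a joint passes its speed limit or range.

## Working session

There is one attempt and no reset: what is moved stays moved. The work goes in short steps, Python scripts to look and compute and a shell command to move; the robot and the scene stay as the last step left them, time stands still between calls to the robot, and variables do not carry over. Pictures are saved under pics/ and viewed, and the job is handed in when it is done.

```bash
ls; mkdir -p pics
python3 - <<'E'
from station import ctrl
import cv2,numpy as np
print({k:np.round(v,3).tolist() for k,v in ctrl.get_obs().items()})
for n in ("scene","top","wrist"):
    c=ctrl.calibration(n); print(n,[round(c[k],1) for k in("fx","fy","cx","cy")],np.round(c["T"],3).tolist(), [k for k in c])
    im,d=ctrl.get_image(n)
    cv2.imwrite(f"pics/{n}0.png",im[:,:,::-1]); np.save(f"{n}0.npy",d)
    print(d.min(),d.max())
E
```

```text
pics
{'t': 0.0, 'q': [1.194, 0.053, 1.614, -0.0, 1.476, -0.119], 'dq': [0.001, -0.0, -0.002, 0.001, 0.001, -0.0], 'effort': [0.0, -39.367, -37.018, -0.0, 0.007, 0.0], 'tool_pos': [0.159, 0.604, 0.238], 'tool_rot': [-0.404, -3.115, 0.003], 'contact_force': [0.553, -0.418, -0.672], 'wrist_torque': [-0.004, -0.062, 0.012], 'opening': 0.085}
scene [463.6, 463.6, 314.1, 197.4] [[0.346, -0.739, 0.578, 1.196], [0.938, 0.268, -0.219, -0.46], [0.007, 0.618, 0.786, 1.052], [0.0, 0.0, 0.0, 1.0]] ['fx', 'fy', 'cx', 'cy', 'T']
0.0 3.2146869
top [429.9, 429.9, 317.0, 200.8] [[-0.139, 0.968, -0.208, 0.242], [-0.99, -0.137, 0.024, -0.17], [-0.005, 0.209, 0.978, 1.404], [0.0, 0.0, 0.0, 1.0]] ['fx', 'fy', 'cx', 'cy', 'T']
0.0 2.4792511
wrist [307.5, 307.5, 321.8, 206.1] [[0.255, -0.929, -0.267, 0.092], [0.967, 0.245, 0.073, 0.623], [-0.003, -0.276, 0.961, 0.374], [0.0, 0.0, 0.0, 1.0]] ['fx', 'fy', 'cx', 'cy', 'T']
0.0 1.392487
```

View pics/scene0.png

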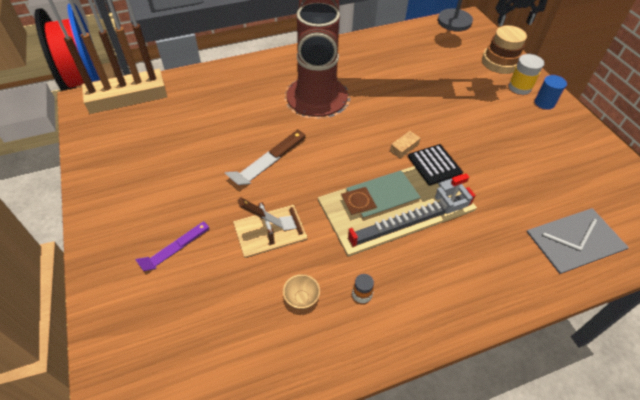

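View pics/top0.png

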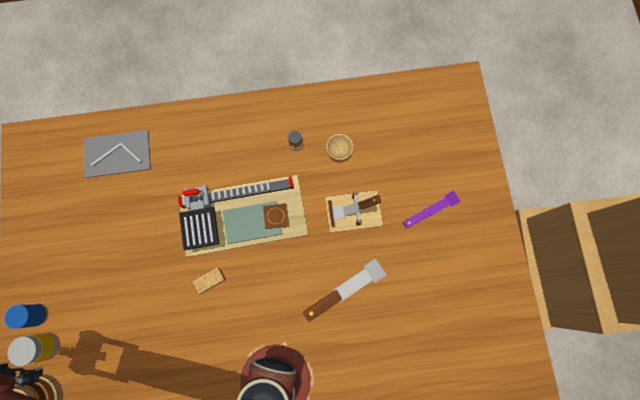

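View pics/wrist0.png

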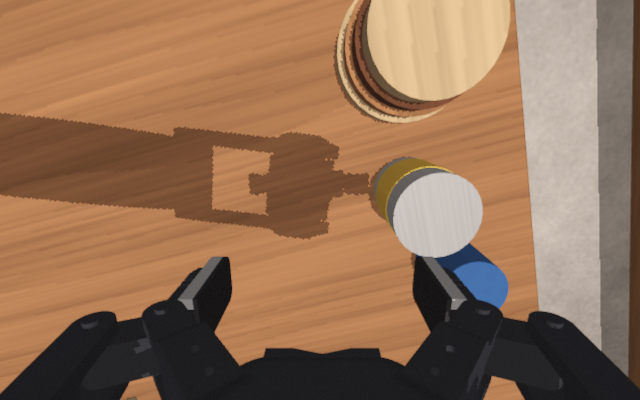

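Candidates for the lifter: purple at (172,245) in the scene view; a large brown-handled one lying on the table at (268,160); a small brown-handled one leaning in the rest at (262,218). The small one fits: it isn't purple, it is the smaller of the two brown ones, and it sits in the rest. I'll confirm it in enlarged crops.

Run:
```python
import cv2,numpy as np
a=cv2.imread("pics/scene0.png")[120:270,200:500]; b=cv2.imread("pics/top0.png")[160:290,170:400]
cv2.imwrite("pics/c1.png",cv2.resize(a,(800,400),interpolation=cv2.INTER_CUBIC))
cv2.imwrite("pics/c2.png",cv2.resize(b,(800,452),interpolation=cv2.INTER_CUBIC))
```

```text
(no output)
```

View pics/c1.png

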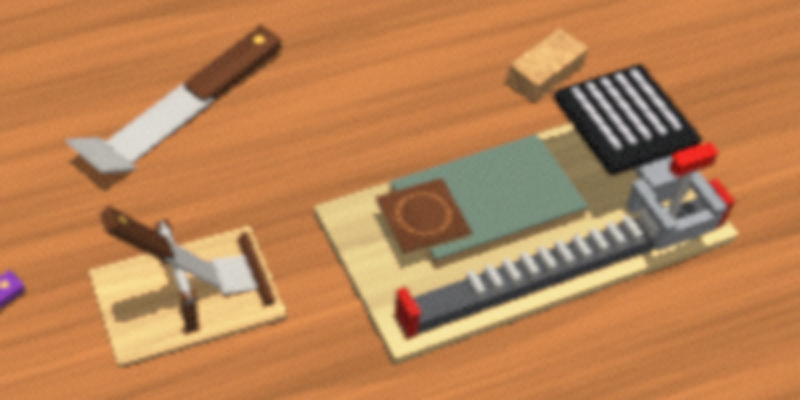

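View pics/c2.png

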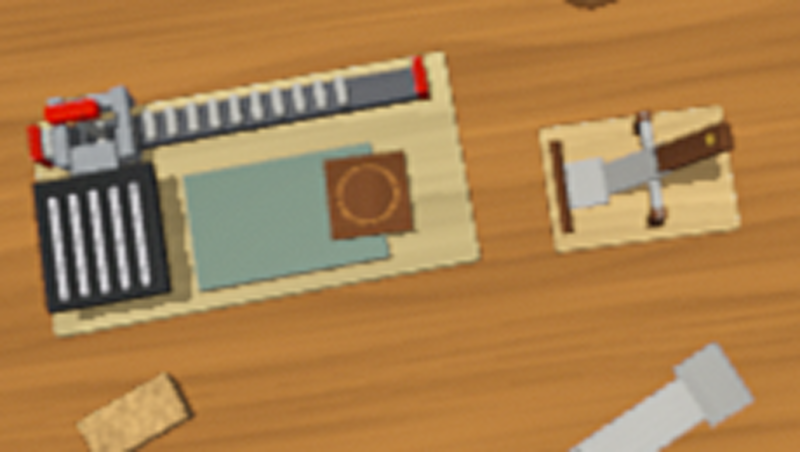

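The crops confirm it: the small brown lifter leans in the rest, handle at scene (252,210) and top (370,201). The coaster is at top (276,215), the riser is green, and the lamp is parked at top (199,228). Next I measure.

```bash
cat > h.py <<'E'
import cv2,numpy as np
from station import ctrl
def ray(n,px,z,C=None):
    c=C or ctrl.calibration(n); px=np.atleast_2d(px).astype(float); z=np.broadcast_to(z,len(px))
    d=np.stack([(px[:,0]-c["cx"])/c["fx"],-(px[:,1]-c["cy"])/c["fy"],-np.ones(len(px))],1)@np.array(c["T"])[:3,:3].T
    o=np.array(c["T"])[:3,3]; return o+d*((z-o[2])/d[:,2])[:,None]
def pts(n,D,m,C=None):
    c=C or ctrl.calibration(n); v,u=np.nonzero(m&(D>0)); d=D[v,u]
    p=np.stack([(u-c["cx"])/c["fx"]*d,-(v-c["cy"])/c["fy"]*d,-d],1)
    return p@np.array(c["T"])[:3,:3].T+np.array(c["T"])[:3,3]
E
cat > m.py <<'E'
from h import *
for n in("top","scene"):
    im=cv2.imread(f"pics/{n}0.png"); D=np.load(f"{n}0.npy"); hsv=cv2.cvtColor(im,cv2.COLOR_BGR2HSV)
    H,S,V=[hsv[...,i].astype(int) for i in range(3)]
    P=np.zeros(im.shape); vv,uu=np.nonzero(D>0); P[vv,uu]=pts(n,D,D>0)
    x0,y0,x1,y1=(170,160,400,290) if n=="top" else (200,120,500,270)
    roi=np.zeros(D.shape,bool); roi[y0:y1,x0:x1]=1
    def rep(name,m,z):
        m=cv2.morphologyEx((m&roi).astype(np.uint8),cv2.MORPH_OPEN,np.ones((2,2)))
        k,l,st,ce=cv2.connectedComponentsWithStats(m)
        for i in np.argsort(-st[1:,4])[:2]+1:
            if st[i,4]<15: continue
            mm=l==i; p=P[mm&(D>0)]; r=ray(n,np.argwhere(mm)[:,::-1],z)
            b=cv2.minAreaRect((r[:,:2]*1000).astype(np.float32))
            print(n,name,st[i],"zmed",np.round(np.percentile(p[:,2],[5,50,95]),4),"rect mm",np.round(b[0],1),np.round(b[1],1),round(b[2],1),"mean",np.round(r[:,:2].mean(0)*1000,1))
            print("   corners",np.round(cv2.boxPoints(b)).astype(int).tolist())
    rep("riser",(H>60)&(H<95)&(S>25)&(V>60),.035)
    rep("coaster",((H<12)|(H>172))&(S>90)&(V<150)&(V>50),.044)
    rep("boards",(H>18)&(H<32)&(S>40)&(V>190)&(P[...,2]<.03),.015 if n=="top" else .01)
    rep("red",((H<6)|(H>174))&(S>190)&(V>150),.134)
    rep("lamp",(V<60)&(P[...,2]>.085)&(P[...,2]<.12),.10)
E
python3 m.py
```

```text
top riser [ 225  205   57   39 1339] zmed [0.0297 0.0356 0.0408] rect mm [490.2  11.5] [105.1 172.5] 2.5 mean [486.3  29.5]
   corners [[434, 95], [441, -77], [546, -72], [539, 100]]
top boards [ 216  176   89   42 1103] zmed [0.0095 0.0162 0.0337] rect mm [556.7 -14.5] [139.3 285. ] 2.7 mean [559.1 -53.6]
   corners [[481, 125], [494, -160], [633, -154], [620, 131]]
top boards [187 219 121  38 696] zmed [0.0009 0.0148 0.0201] rect mm [450.5  39.1] [ 57.8 394.5] 2.4 mean [439.9 -24.8]
   corners [[413, 235], [430, -159], [488, -157], [471, 237]]
top red [184 190  15   6  66] zmed [0.0486 0.1421 0.1484] rect mm [590.5 173.7] [14. 43.] 1.7 mean [590.6 173.2]
   corners [[583, 195], [584, 152], [598, 152], [597, 195]]
top red [179 197   4  10  28] zmed [0.0482 0.0584 0.0642] rect mm [567.5 207.1] [28.9  7.9] 5.0 mean [567.2 207.1]
   corners [[553, 210], [553, 202], [582, 204], [582, 212]]
top lamp [181 208  39  43 679] zmed [0.0161 0.0961 0.1009] rect mm [483.2 164.8] [118.  106.6] 2.3 mean [483.6 161. ]
   corners [[422, 216], [426, 109], [544, 114], [540, 220]]
top lamp [189 222   3 
[... 1111 characters left out ...]
333] zmed [0.0065 0.0098 0.0131] rect mm [ 526.6 -368. ] [74.2 47.9] 88.0 mean [ 530.6 -371.4]
   corners [[501, -404], [549, -406], [552, -332], [504, -330]]
scene red [454 175  16   9  93] zmed [0.1339 0.1431 0.1471] rect mm [593.1 179.2] [18.6 45.6] 1.9 mean [593.3 178.5]
   corners [[583, 202], [585, 156], [603, 157], [602, 202]]
scene red [351 230   7   9  35] zmed [0.0552 0.0597 0.0618] rect mm [ 656.5 -154.9] [26.   8.7] 2.7 mean [ 656.8 -154.7]
   corners [[643, -151], [644, -160], [670, -159], [669, -150]]
scene lamp [411 155  52  31 437] zmed [0.0855 0.0943 0.0983] rect mm [503.7 161.2] [118.3 109.2] 1.5 mean [528.6 144.2]
   corners [[443, 214], [446, 105], [564, 108], [561, 217]]
```

```bash
python3 -m creep '[{"hand":1,"translation":[-4.9,-3,0],"delta_rot":[0,0,0]},{"hand":1,"translation":[-4.9,-3,0],"delta_rot":[0,0,0]},{"hand":1,"translation":[-4.9,-3,0],"delta_rot":[0,0,0]},{"hand":1,"translation":[-4.9,-3,0],"delta_rot":[0,0,0]},{"hand":1,"translation":[-4.9,-3,-0.5],"delta_rot":[0,0,0]},{"hand":1,"translation":[-4.9,-3,-0.5],"delta_rot":[0,0,0]}]'
python3 -m creep '[{"hand":1,"translation":[-2,-5.5,-0.5],"delta_rot":[0,0,0]},{"hand":1,"translation":[-2,-5.5,-0.5],"delta_rot":[0,0,0]},{"hand":1,"translation":[-2,-5.5,-0.5],"delta_rot":[0,0,0]},{"hand":1,"translation":[-2,-5.5,-0.5],"delta_rot":[0,0,0]},{"hand":1,"translation":[-2,-5.5,-0.5],"delta_rot":[0,0,0]},{"hand":1,"translation":[-2,-5.5,-0.5],"delta_rot":[0,0,0]},{"hand":1,"translation":[-2,-5.5,-0.5],"delta_rot":[0,0,0]},{"hand":1,"translation":[0,0,0],"delta_rot":[0,0,0]}]'
cat > snap.py <<'E'
import sys; from h import *
import pickle
tag=sys.argv[1]; names=sys.argv[2:] or ["scene","top","wrist"]
for n in names:
    o=ctrl.get_obs(); c=ctrl.calibration(n); im,d=ctrl.get_image(n)
    cv2.imwrite(f"pics/{n}{tag}.png",im[:,:,::-1]); pickle.dump((c,d,o),open(f"{n}{tag}.pkl","wb"))
print(round(o["t"],2),np.round(o["q"],3),np.round(o["tool_pos"],4),np.round(o["tool_rot"],3),np.round(o["contact_force"],1))
E
python3 snap.py 1
```

```text
t: 0.9
tool_pos: [0.3986, 0.3537, 0.2491]
tool_rot: [-0.404, -3.115, 0.0]
contact_force: [0.5, -0.1, -0.3]
opening: 0.0855
t: 1.9
tool_pos: [0.4349, -0.056, 0.2844]
tool_rot: [0.415, 3.114, -0.001]
contact_force: [-0.3, 1.2, -0.7]
opening: 0.0854
2.0 [-2.920e-01 -4.400e-01  1.966e+00  1.000e-03  1.616e+00 -1.603e+00] [ 0.4347 -0.0529  0.284 ] [-4.060e-01 -3.115e+00 -1.000e-03] [1.1 0.3 0.9]
```

View pics/wrist1.png

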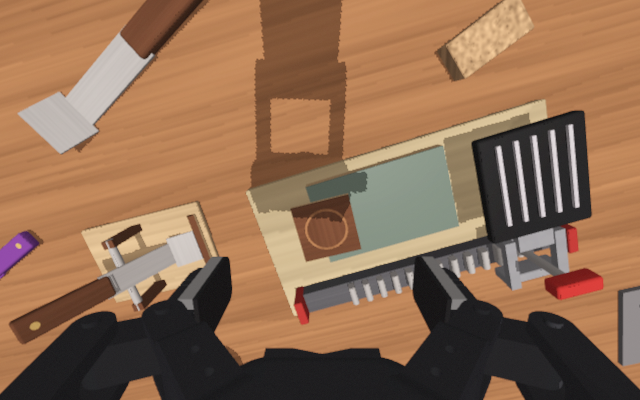

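View pics/scene1.png

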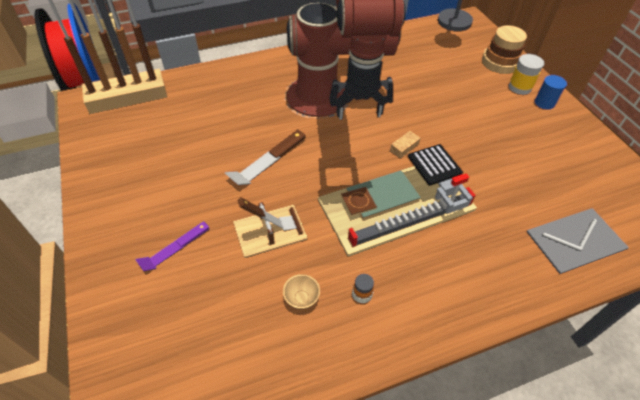

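View pics/top1.png

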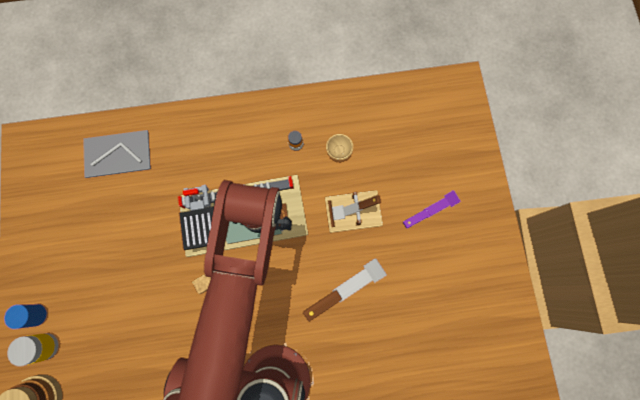

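The wrist view shows the station (coaster at (326,228), riser, lamp at (540,170)) and the rest (150,260) with the lifter's handle at (65,308). I'll measure from it.

```bash
cat > m2.py <<'E'
from h import *; import pickle
C,D,o=pickle.load(open("wrist1.pkl","rb")); im=cv2.imread("pics/wrist1.png")
hsv=cv2.cvtColor(im,cv2.COLOR_BGR2HSV); H,S,V=[hsv[...,i].astype(int) for i in range(3)]
P=np.zeros(im.shape); m=D>0; P[m]=pts("wrist",D,m,C)
def comp(m,seed=None):
    m=cv2.morphologyEx(m.astype(np.uint8),cv2.MORPH_OPEN,np.ones((3,3)))
    k,l,st,ce=cv2.connectedComponentsWithStats(m); 
    i=l[seed[1],seed[0]] if seed else 1+np.argmax(st[1:,4]); return l==i
# table plane check
t=(P[...,2]>-.02)&(P[...,2]<.02)&m&(H>8)&(H<17)&(S>110)
A=np.c_[P[t][:,:2],np.ones(t.sum())]; print("table plane",np.linalg.lstsq(A,P[t][:,2],rcond=None)[0])
def rect(name,mk,z):
    r=ray("wrist",np.argwhere(mk)[:,::-1],z,C)[:,:2]*1000
    b=cv2.minAreaRect(r.astype(np.float32)); print(name,mk.sum(),"z",np.round(np.percentile(P[mk&m][:,2],[5,50,95]),4),"ctr",np.round(b[0],1),np.round(b[1],1),round(b[2],2)); print("   ",np.round(cv2.boxPoints(b),1).tolist())
    q=cv2.approxPolyDP(cv2.convexHull(np.argwhere(mk)[:,::-1].astype(np.int32)),5,True)[:,0]
    print("    hull px",q.tolist()); print("    hull mm",np.round(ray("wrist",q,z,C)[:,:2]*1000,1).tolist())
gr=comp((H>65)&(H<100)&(S>20)&(P[...,2]>.025)&(P[...,2]<.045),(410,190)); rect("riser",gr,.035)
co=comp(((H<13)|(H>172))&(S>80)&(V<170)&(P[...,2]>.038)&(P[...,2]<.055),(305,215)); rect("coaster",co,.044)
bd=(H>16)&(H<34)&(S>40)&(V>100); 
bo=comp(bd&(P[...,2]>.008)&(P[...,2]<.022),(275,210)); rect("board",bo,.015)
rb=comp(bd&(P[...,2]>.004)&(P[...,2]<.02)&(np.arange(640)<230)[None],(110,245)); rect("rest",rb,.010)
la=comp((P[...,2]>.09)&(P[...,2]<.11)&(V<70)&(np.arange(640)>470)[None]&(np.arange(400)<250)[:,None],(480,160)); rect("lamp",la,.10)
rd=comp(((H<6)|(H>174))&(S>180)&(P[...,2]>.11)); rect("bar",rd,.145)
E
python3 m2.py
```

```text
table plane [-0.00143431 -0.00070038  0.00218972]
riser 256000 z [0.0004 0.003  0.361 ] ctr [513.7 -77.6] [1015.2  553.3] 75.15
    [[116.0999984741211, -497.3999938964844], [651.0, -639.2000122070312], [911.2000122070312, 342.1000061035156], [376.3999938964844, 483.8999938964844]]
    hull px [[639, 399], [0, 399], [0, 0], [639, 0]]
    hull mm [[911.2, 342.1], [651.0, -639.2], [157.2, -342.6], [336.6, 332.1]]
coaster 2952 z [0.0443 0.0456 0.0468] ctr [502.4 -64.6] [74.7 75.8] 89.15
    [[464.0, -101.4000015258789], [539.7000122070312, -102.5], [540.7999877929688, -27.799999237060547], [465.1000061035156, -26.700000762939453]]
    hull px [[357, 248], [305, 257], [292, 209], [347, 196]]
    hull mm [[539.2, -32.0], [534.1, -102.0], [465.4, -99.9], [466.8, -28.1]]
board 13435 z [0.0149 0.0164 0.0177] ctr [521.7  44.1] [197.6 399.7] 2.48
    [[414.3999938964844, 239.5], [431.6000061035156, -159.8000030517578], [629.0999755859375, -151.3000030517578], [611.7999877929688, 248.0]]
    hull px [[544, 100], [546, 118], [485, 235], [292, 311], [248, 190]]
    hull mm [[417.7, 238.7], [440.3
[... 439 characters left out ...]
[486.5 165.7] [119.3 110.8] 2.4
    [[424.6000061035156, 218.60000610351562], [429.29998779296875, 107.9000015258789], [548.4000244140625, 112.9000015258789], [543.7999877929688, 223.5]]
    hull px [[590, 215], [492, 243], [474, 142], [582, 111]]
    hull mm [[540.9, 222.3], [546.5, 115.3], [430.0, 109.7], [427.3, 217.3]]
bar 1186 z [0.1288 0.1436 0.1468] ctr [586.3 168.6] [28.5 54.8] 2.86
    [[570.7000122070312, 195.3000030517578], [573.4000244140625, 140.5], [601.9000244140625, 142.0], [599.0999755859375, 196.6999969482422]]
    hull px [[602, 288], [557, 298], [545, 279], [587, 269], [601, 277]]
    hull mm [[598.8, 196.0], [598.9, 151.6], [573.8, 141.2], [573.2, 182.0], [585.9, 195.2]]
```

```bash
cat >> m2.py <<'E'
print("----")
for p in [(410,190),(110,245),(60,305),(110,285),(150,262),(185,248)]: print(p,hsv[p[1],p[0]],np.round(P[p[1],p[0]],4))
for n in("scene","top"):
    c,d,oo=pickle.load(open(n+"1.pkl","rb")); T=np.array(c["T"])
    for w in [oo["tool_pos"]]:
        q=T[:3,:3].T@(np.array(w)-T[:3,3]); print(n,"TCP px",c["cx"]+c["fx"]*q[0]/-q[2],c["cy"]-c["fy"]*q[1]/-q[2],oo["tool_pos"])
a=cv2.imread("pics/scene1.png")[70:130,310:420]; cv2.imwrite("pics/c3.png",cv2.resize(a,(770,420),interpolation=cv2.INTER_CUBIC))
a=im[180:360,0:240]; cv2.imwrite("pics/c4.png",cv2.resize(a,(800,600),interpolation=cv2.INTER_CUBIC))
E
python3 m2.py | sed -n '/----/,$p'
```

```text
----
(410, 190) [ 60  22 151] [0.4816 0.0516 0.0371]
(110, 245) [ 10 141 128] [ 0.4451 -0.3233  0.0716]
(60, 305) [ 11 146 101] [ 0.4812 -0.3544  0.1332]
(110, 285) [ 10 144  87] [ 0.488  -0.329   0.0922]
(150, 262) [ 10  18 171] [ 0.4866 -0.3025  0.0476]
(185, 248) [ 13  15 209] [ 0.4888 -0.2674  0.0175]
scene TCP px 359.3567769706061 117.14597728927424 [ 0.43485246 -0.05598428  0.2844141 ]
top TCP px 265.3120527051023 224.98567680360432 [ 0.43476816 -0.0541112   0.2841373 ]
```

View pics/c3.png

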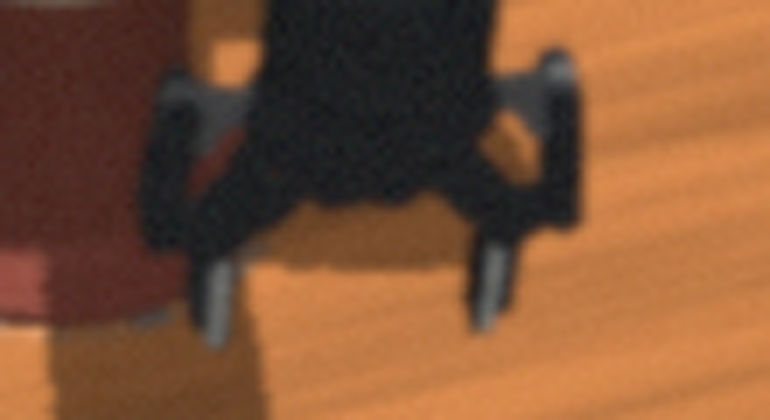

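View pics/c4.png

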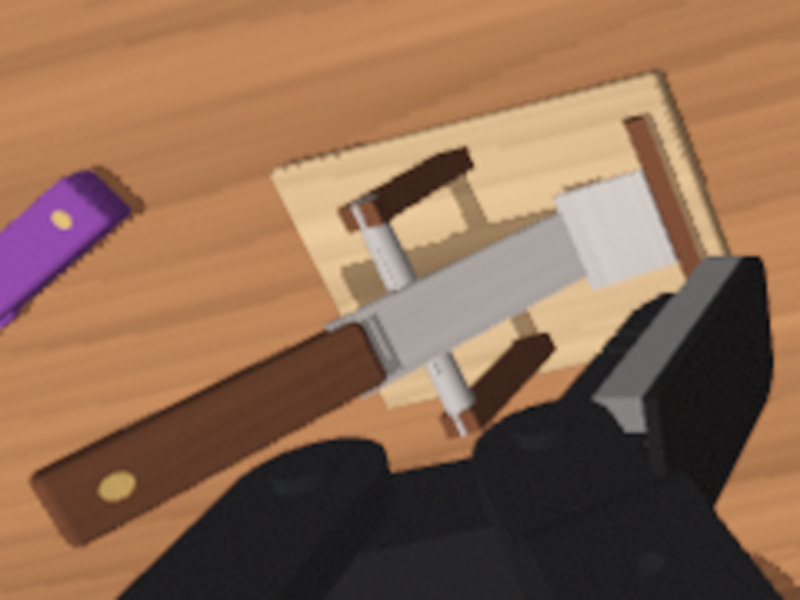

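Scene fingertips (midpoint px (360,118)) sit about 2 px lower than the TCP pose predicts, so the scene camera is biased by about +8 mm in x. I'll use wrist and top. Now the handle and the rest.

```bash
cat >> m2.py <<'E'
print("====")
def plane_rep(name,m):
    p=P[m]; c=p.mean(0); u,s,vt=np.linalg.svd(p-c,full_matrices=False); print(name,m.sum(),np.round(c,4),"axes",np.round(vt,3).tolist(),"ext",np.round(np.ptp((p-c)@vt.T,axis=0),4)); 
X=np.arange(640)[None]; Y=np.arange(400)[:,None]
hb=(H<16)&(S>90)&(V<140)&m&(P[...,2]>.085)&(P[...,2]<.2)&(X<125)&(Y>265)&(Y<345)
k,l,st,ce=cv2.connectedComponentsWithStats(hb.astype(np.uint8)); hb=l==l[305,60]; plane_rep("handle",hb)
sh=(S<40)&(V>110)&m&(X>108)&(X<172)&(Y>235)&(Y<295)&(P[...,2]>.02)&(P[...,2]<.10); 
k,l,st,ce=cv2.connectedComponentsWithStats(sh.astype(np.uint8)); plane_rep("shank",l==l[262,150])
q=np.argwhere(hb)[:,::-1]; b=cv2.approxPolyDP(cv2.convexHull(q.astype(np.int32)),3,True)[:,0]
for p in b: print(p,np.round(P[p[1],p[0]],4))
rb=bd&(P[...,2]>.004)&(P[...,2]<.02)&(X<235)&(X>70)&(Y>190)&(Y<320); k,l,st,ce=cv2.connectedComponentsWithStats(rb.astype(np.uint8)); rb=l==1+np.argmax(st[1:,4]); rect("rest",rb,.010)
gr=(H>45)&(H<100)&(S>12)&(P[...,2]>.028)&(P[...,2]<.042)&(X>300)&(X<470)&(Y>130)&(Y<270); gr=cv2.morphologyEx(gr.astype(np.uint8),cv2.MORPH_OPEN,np.ones((3,3)))>0; rect("riser",gr,.035)
E
python3 m2.py | sed -n '/====/,$p'
```

```text
====
handle 2550 [ 0.4868 -0.3556  0.1313] axes [[0.007, 0.578, -0.816], [-0.995, -0.079, -0.064], [-0.101, 0.812, 0.574]] ext [0.0892 0.0262 0.0147]
shank 1729 [ 0.4864 -0.311   0.0586] axes [[0.021, 0.594, -0.804], [-0.999, -0.009, -0.033], [0.026, -0.805, -0.593]] ext [0.0858 0.0711 0.0127]
[114 290] [ 0.4961 -0.3289  0.0905]
[111 296] [ 0.5006 -0.3312  0.0958]
[ 25 343] [ 0.5003 -0.3774  0.1619]
[ 18 340] [ 0.4949 -0.3811  0.1628]
[  9 325] [ 0.477  -0.3806  0.1628]
[ 12 320] [ 0.4754 -0.3839  0.1559]
[ 96 279] [ 0.476  -0.3406  0.0933]
[107 277] [ 0.4776 -0.3285  0.0914]
rest 2722 z [0.0101 0.0116 0.0129] ctr [ 470.1 -317.8] [176.4  82.7] 89.25
    [[427.6000061035156, -405.5], [510.29998779296875, -406.6000061035156], [512.5999755859375, -230.1999969482422], [429.8999938964844, -229.10000610351562]]
    hull px [[215, 255], [102, 273], [82, 231], [196, 202]]
    hull mm [[512.5, -233.8], [497.0, -405.6], [429.0, -403.4], [430.6, -231.2]]
riser 8716 z [0.0351 0.0364 0.0376] ctr [495.   14.6] [108.9 176.4] 2.43
    [[436.8999938964844, 100.4000015258789], [444.29998779296875, -75.9000015258789], [553.0999755859375, -71.19999694824219], [545.5999755859375, 105.0]]
    hull px [[457, 225], [331, 260], [307, 187], [442, 147]]
    hull mm [[545.2, 103.7], [551.6, -70.4], [444.5, -74.6], [438.7, 100.0]]
```

```bash
cat > plan.py <<'E'
from h import *
from scipy.spatial.transform import Rotation as Ro
from scipy.optimize import least_squares
def frame(yaw,lean,tilt=0):
    # lifter-aligned tool: tool z=-lifter z, tool y=lifter y ; returns Rotation; L = lifter rotation
    L=Ro.from_euler("z",yaw,degrees=True)*Ro.from_euler("x",lean,degrees=True)
    return L*Ro.from_matrix(np.array([[-1,0,0],[0,1,0],[0,0,-1.]])),L
def cur():
    o=ctrl.get_obs(); return np.array(o["tool_pos"]),Ro.from_rotvec(o["tool_rot"])
def steps(p0,R0,p1,R1,n=None,vmax=6.0,wmax=10.5):
    w=np.degrees((R0.inv()*R1).as_rotvec()); d=np.linalg.norm(p1-p0)*100
    n=n or int(max(1,np.ceil(max(d/vmax,np.linalg.norm(w)/wmax))))
    dR=Ro.from_rotvec(w/n,degrees=True)
    M=np.zeros((3,3)); R=R0
    for i in range(n): M+=R.as_matrix(); R=R*dR
    t=np.linalg.solve(M,(p1-p0)*100)
    print(f"n={n} t={np.round(t,2).tolist()} w={np.round(w/n,2).tolist()} dist {d:.1f}cm",flush=True)
def goto(p1,R1,n=None,**k):
    p0,R0=cur(); steps(p0,R0,np.array(p1),R1,n,**k)
def err(p1,R1):
    p0,R0=cur(); print("world err mm",np.round((np.array(p1)-p0)*1000,1),"rot",np.round(np.degrees((R0.inv()*R1).as_rotvec()),2))
E
python3 - <<'E'
from plan import *
R,L=frame(-0.9,35); G=np.array([.488,-.361,.124])
pre=G+L.apply([0,0,.1]); goto(pre,R); print(pre)
E
```

```text
n=7 t=[-1.57, -5.26, -0.26] w=[-4.97, 0.6, -1.92] dist 37.8cm
[ 0.48709907 -0.41835057  0.2059152 ]
```

```bash
python3 -m creep '[{"hand":1,"translation":[-1.6,-5.3,-0.9],"delta_rot":[-5,0.6,-1.9]},{"hand":1,"translation":[-1.6,-5.3,-0.9],"delta_rot":[-5,0.6,-1.9]},{"hand":1,"translation":[-1.6,-5.3,-0.9],"delta_rot":[-5,0.6,-1.9]},{"hand":1,"translation":[-1.6,-5.3,-0.3],"delta_rot":[-5,0.6,-1.9]},{"hand":1,"translation":[-1.6,-5.3,-0.3],"delta_rot":[-5,0.6,-1.9]},{"hand":1,"translation":[-1.6,-5.3,0.4],"delta_rot":[-5,0.6,-1.9]},{"hand":1,"translation":[-1.6,-5.3,0.5],"delta_rot":[-5,0.6,-1.9]},{"hand":1,"translation":[0,0,0],"delta_rot":[0,0,0]}]'
python3 snap.py 2 wrist
python3 - <<'E'
from plan import *
R,L=frame(-0.9,35); G=np.array([.488,-.361,.124]); err(G+L.apply([0,0,.1]),R)
E
```

```text
t: 3.05
tool_pos: [0.4878, -0.4163, 0.2009]
tool_rot: [-0.032, -2.983, -0.969]
contact_force: [0.2, 1.9, -0.0]
opening: 0.0853
3.05 [-0.967  0.409  1.351  0.362  1.899 -2.49 ] [ 0.4878 -0.4163  0.2009] [-0.032 -2.983 -0.969] [ 0.2  1.9 -0. ]
world err mm [-1.5 -2.8 -0.3] rot [ 0.68 -0.26 -0.26]
```

View pics/wrist2.png

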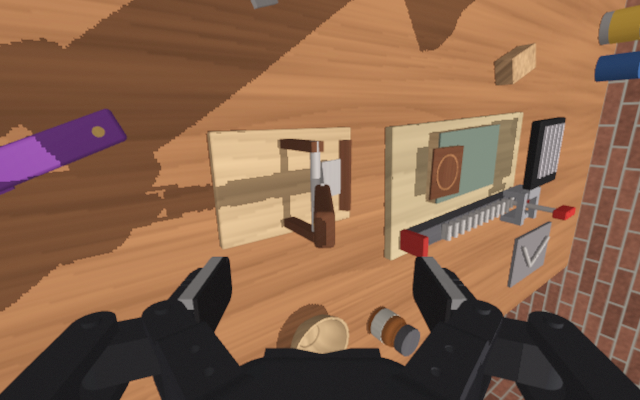

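The lifter's handle end shows at (325,235), midway between the fingers. I'll check it in 3D from this closer view.

```bash
cat > m3.py <<'E'
from plan import *; import pickle
C,D,o=pickle.load(open("wrist2.pkl","rb")); im=cv2.imread("pics/wrist2.png"); hsv=cv2.cvtColor(im,cv2.COLOR_BGR2HSV); H,S,V=[hsv[...,i].astype(int) for i in range(3)]
P=np.zeros(im.shape); m=D>0; P[m]=pts("wrist",D,m,C)
X=np.arange(640)[None]; Y=np.arange(400)[:,None]
hb=m&(P[...,2]>.08)&(P[...,2]<.2)&(X>295)&(X<345)&(Y>180)&(Y<255)
R,L=frame(-0.9,35); G=np.array([.488,-.361,.124])
q=L.inv().apply(P[hb]-G)*1000
print(hb.sum(),"lifter-frame extents 2/98%",np.round(np.percentile(q,[1,5,50,95,99],axis=0),1).tolist())
end=q[q[:,2]>40]; print("end face n",len(end),np.round([end.min(0),end.max(0),np.median(end,0)],1).tolist())
E
python3 m3.py
```

```text
1264 lifter-frame extents 2/98% [[-13.5, -4.7, -41.6], [-12.0, -4.1, -29.9], [-7.7, 2.2, 41.8], [10.8, 8.2, 43.7], [13.0, 9.0, 44.2]]
end face n 766 [[-12.0, -4.8, 40.0], [14.0, 9.0, 44.9], [-0.1, 2.3, 42.7]]
```

Run:
```python
from plan import *
R,L=frame(-0.9,35); G=np.array([.4885,-.3588,.124]); goto(G,R,n=5)
```

```text
n=5 t=[0.01, -0.03, 2.0] w=[0.14, -0.05, -0.05] dist 10.0cm
```

```bash
python3 -m creep '[{"hand":1,"translation":[0,0,2],"delta_rot":[0.2,0,0]},{"hand":1,"translation":[0,0,2],"delta_rot":[0.2,0,0]},{"hand":1,"translation":[0,0,2],"delta_rot":[0.1,0,0]},{"hand":1,"translation":[0,-0.1,2],"delta_rot":[0.1,0,0]},{"hand":1,"translation":[0,0,2],"delta_rot":[0,0,0]},{"hand":1,"translation":[0,0,0],"delta_rot":[0,0,0]}]'
python3 - <<'E'
from plan import *
R,L=frame(-0.9,35); G=np.array([.4885,-.3588,.124]); err(G,R)
E
```

```text
t: 3.85
tool_pos: [0.4885, -0.3591, 0.1278]
tool_rot: [0.027, 2.995, 0.937]
contact_force: [-0.1, 0.3, -0.9]
opening: 0.0853
world err mm [-0.   0.3 -3.8] rot [-0.25 -0.06 -0.16]
```

```bash
python3 -m creep '[{"hand":1,"translation":[0,0,0.2],"delta_rot":[0,0,0]},{"hand":0,"translation":[0,0,0],"delta_rot":[0,0,0]},{"hand":0,"translation":[0,0,0],"delta_rot":[0,0,0]},{"hand":0,"translation":[0,0,0],"delta_rot":[0,0,0]},{"hand":0,"translation":[0,0,0],"delta_rot":[0,0,0]},{"hand":0,"translation":[0,0,0],"delta_rot":[0,0,0]}]' 60
python3 snap.py 3 wrist top
python3 - <<'E'
from plan import *
R,L=frame(-0.9,35); G=np.array([.4885,-.3588,.124]); err(G,R); print(ctrl.get_obs()["opening"])
E
```

```text
t: 4.6
tool_pos: [0.4894, -0.3601, 0.1285]
tool_rot: [0.027, 2.994, 0.931]
contact_force: [0.6, -2.2, 0.1]
opening: 0.0131
4.65 [-0.918  0.372  1.519  0.366  1.733 -2.501] [ 0.4894 -0.3601  0.1285] [0.027 2.994 0.931] [-0.7 -0.5  1. ]
world err mm [-0.9  1.3 -4.5] rot [-0.47  0.11 -0.11]
0.013202648717801704
```

View pics/wrist3.png

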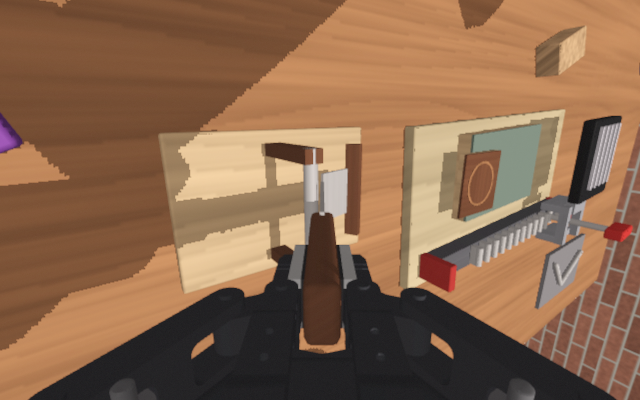

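Gripped (opening 13.2 mm). I'll save this pose as home, lift straight up, and re-measure the coaster from the wrist frames 2 and 3.

```bash
python3 -c "
from h import *; import pickle; pickle.dump(ctrl.get_obs(),open('home.pkl','wb'))"
python3 -m creep '[{"hand":0,"translation":[0,0.6,-0.8],"delta_rot":[0,0,0]},{"hand":0,"translation":[0,1.2,-1.6],"delta_rot":[0,0,0]},{"hand":0,"translation":[0,1.7,-2.5],"delta_rot":[0,0,0]},{"hand":0,"translation":[0,1.7,-2.5],"delta_rot":[0,0,0]},{"hand":0,"translation":[0,1.7,-2.5],"delta_rot":[0,0,0]},{"hand":0,"translation":[0,0,0],"delta_rot":[0,0,0]}]'
python3 snap.py 4
cat > m4.py <<'E'
from plan import *; import pickle,sys
for tag in sys.argv[1:]:
    n="top" if tag[0]=="t" else "wrist"; t=tag.strip("t")
    C,D,o=pickle.load(open(f"{n}{t}.pkl","rb")); im=cv2.imread(f"pics/{n}{t}.png"); hsv=cv2.cvtColor(im,cv2.COLOR_BGR2HSV); H,S,V=[hsv[...,i].astype(int) for i in range(3)]
    P=np.zeros(im.shape); m=D>0; P[m]=pts(n,D,m,C)
    box=(abs(P[...,0]-.495)<.16)&(P[...,1]>-.2)&(P[...,1]<.13)&m
    for name,mk,z in (("riser",(H>45)&(H<100)&(S>12)&(P[...,2]>.025)&(P[...,2]<.045),.035),("coaster",((H<13)|(H>172))&(S>70)&(V<170)&(P[...,2]>.038)&(P[...,2]<.055),.044)):
        mk=cv2.morphologyEx((mk&box).astype(np.uint8),cv2.MORPH_OPEN,np.ones((2,2)))
        k,l,st,ce=cv2.connectedComponentsWithStats(mk); mk=l==1+np.argmax(st[1:,4])
        r=ray(n,np.argwhere(mk)[:,::-1],z,C)[:,:2]*1000; b=cv2.minAreaRect(r.astype(np.float32)); 
        print(tag,name,mk.sum(),"z",np.round(np.percentile(P[mk][:,2],[5,50,95]),4),"ctr",np.round(b[0],1),np.round(b[1],1),round(b[2],2),"mean",np.round(r.mean(0),1))
E
python3 m4.py 1 2 3 4 t4
```

```text
t: 5.45
tool_pos: [0.4904, -0.3603, 0.2534]
tool_rot: [0.024, 2.993, 0.921]
contact_force: [0.0, -0.5, -0.8]
opening: 0.0133
5.55 [-0.917  0.265  1.441  0.383  1.906 -2.43 ] [ 0.4893 -0.3591  0.249 ] [0.027 2.994 0.93 ] [-0.6  0.4 -2.1]
1 riser 8740 z [0.0351 0.0364 0.0376] ctr [496.7  15.6] [109.1 176.6] 2.45 mean [492.1  33.1]
1 coaster 2968 z [0.0442 0.0456 0.0468] ctr [504.1 -63.7] [74.7 76. ] 89.4 mean [502.6 -63.3]
2 riser 2389 z [0.0349 0.0358 0.0366] ctr [497.1  18.3] [108.7 179.3] 2.3 mean [490.7  33.7]
2 coaster 1359 z [0.0437 0.045  0.046 ] ctr [504.4 -62.2] [76.7 78.3] 0.22 mean [503.6 -63.9]
3 riser 3113 z [0.0352 0.0359 0.0366] ctr [496.9  17.6] [109.3 181.9] 2.04 mean [487.4  35.1]
3 coaster 1929 z [0.044  0.0451 0.0459] ctr [504.5 -62.3] [80.  76.8] 89.43 mean [503.3 -64.8]
4 riser 2915 z [0.0348 0.0359 0.0368] ctr [497.   17.1] [108.6 179.5] 2.31 mean [491.3  31.8]
4 coaster 1539 z [0.0438 0.0451 0.046 ] ctr [504.2 -62.5] [77.8 76. ] 89.97 mean [503.4 -64.3]
t4 riser 1369 z [0.0285 0.0357 0.041 ] ctr [490.7  11.5] [106.9 173.7] 2.38 mean [486.5  29.3]
t4 coaster 34 z [0.0136 0.0425 0.0479] ctr [478.2 -94.6] [16.  29.3] 82.83 mean [474.  -96.1]
```

View pics/wrist4.png

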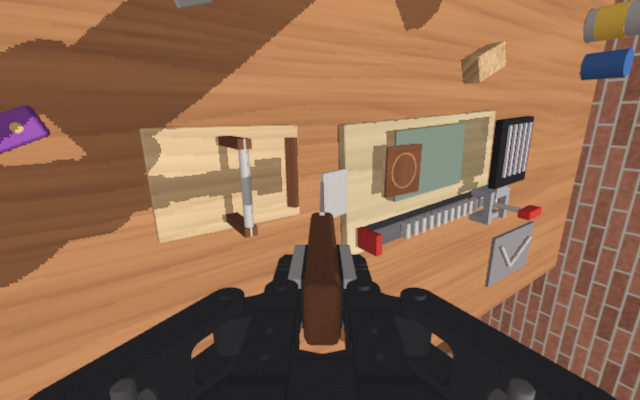

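View pics/scene4.png

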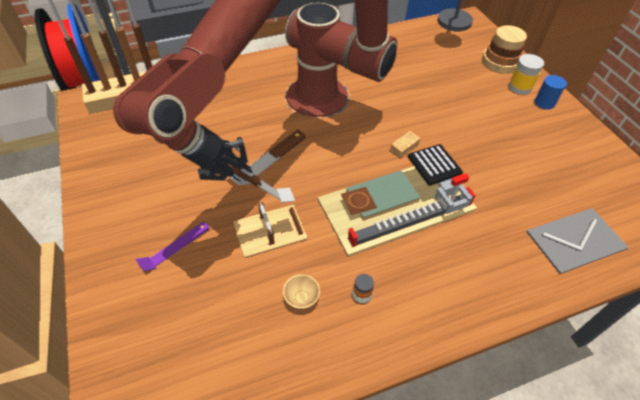

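The lifter is out of its rest: toe at wrist px (335,193), crossbar empty at (247,190). Now I'll check the toe position in the tool frame.

```bash
cat > m5.py <<'E'
from plan import *; import pickle,sys
t=sys.argv[1]
C,D,o=pickle.load(open(f"wrist{t}.pkl","rb")); im=cv2.imread(f"pics/wrist{t}.png"); hsv=cv2.cvtColor(im,cv2.COLOR_BGR2HSV); H,S,V=[hsv[...,i].astype(int) for i in range(3)]
m=D>0; P=np.zeros(im.shape); P[m]=pts("wrist",D,m,C)
R=Ro.from_rotvec(o["tool_rot"]); Q=np.zeros(im.shape); Q[m]=R.inv().apply(P[m]-o["tool_pos"])*1000
k=m&(S<45)&(V>100)&(abs(Q[...,0])<40)&(Q[...,1]>-15)&(Q[...,1]<45)&(Q[...,2]>60)&(Q[...,2]<180)
kk,l,st,ce=cv2.connectedComponentsWithStats(k.astype(np.uint8)); k=l==1+np.argmax(st[1:,4])
q=Q[k]; print(k.sum(),st[1:].tolist()[:3]); print("tool-frame pct 1/50/99",np.round(np.percentile(q,[1,50,99],axis=0),1).tolist())
far=q[q[:,2]>np.percentile(q[:,2],99)-4]; print("end",np.round([far.min(0),far.max(0),far.mean(0)],1).tolist())
toe=q[q[:,2]>133]; c=toe.mean(0); u,s,vt=np.linalg.svd(toe-c,full_matrices=False); print("toe plane normal",np.round(vt[2],3), "mean",np.round(c,1))
E
python3 m5.py 4
```

```text
1069 [[321, 169, 26, 49, 1069]]
tool-frame pct 1/50/99 [[-19.9, 0.5, 69.1], [5.2, 12.6, 142.2], [22.9, 24.5, 156.4]]
end [[-21.4, 20.3, 152.5], [23.1, 24.8, 157.1], [2.1, 23.0, 154.5]]
toe plane normal [-0.001  0.767 -0.642] mean [  2.9  14.8 144.7]
```

```bash
cat >> plan.py <<'E'
TOE=np.array([.0008,.023,.157])
def toepose(p,yaw,lean):
    R,L=frame(yaw,lean); return np.array(p)-R.apply(TOE),R
def gotoe(p,yaw,lean,n=None,**k):
    a,R=toepose(p,yaw,lean); goto(a,R,n,**k)
def toenow():
    p,R=cur(); o=ctrl.get_obs(); tz=R.apply([0,.643,.766]); print("t",round(o["t"],2),"toe",np.round((p+R.apply(TOE))*1000,1),"toe dir elev",round(np.degrees(np.arcsin(tz[2])),2),"yaw",round(np.degrees(np.arctan2(-tz[0],tz[1])),2),"F",np.round(o["contact_force"],2),"q",np.round(o["q"],2))
E
python3 - <<'E'
from plan import *
toenow(); print(toepose([.504,-.13,.10],-.4,52)[0]); gotoe([.504,-.13,.10],-.4,52);
E
```

```text
t 5.6 toe [ 490.  -250.6  131.8] toe dir elev -15.37 yaw -1.03 F [ 0.55  0.76 -1.11] q [-0.92  0.27  1.44  0.38  1.91 -2.43]
[ 0.50383742 -0.26788013  0.1785346 ]
n=2 t=[-0.68, 1.36, 5.58] w=[-8.69, 0.2, -0.25] dist 11.5cm
```

```bash
python3 -m creep '[{"hand":0,"translation":[-0.3,0.7,2.8],"delta_rot":[-4.3,0.1,-0.1]},{"hand":0,"translation":[-0.3,0.7,2.8],"delta_rot":[-4.3,0.1,-0.1]},{"hand":0,"translation":[-0.4,0.7,2.8],"delta_rot":[-4.4,0.1,-0.1]},{"hand":0,"translation":[-0.4,0.7,2.8],"delta_rot":[-4.4,0.1,-0.2]},{"hand":0,"translation":[0,0,0],"delta_rot":[0,0,0]},{"hand":0,"translation":[0,0,0],"delta_rot":[0,0,0]}]'
python3 snap.py 5 wrist; python3 m5.py 5; python3 m4.py 5;  python3 - <<'E'
from plan import *
toenow(); gotoe([.504,-.125,.025],-.4,52)
E
```

```text
t: 6.35
tool_pos: [0.5046, -0.2655, 0.1831]
tool_rot: [0.01, 2.821, 1.373]
contact_force: [-0.1, 0.3, -1.1]
opening: 0.0132
6.35 [-0.868  0.347  1.555  0.584  1.943 -2.419] [ 0.5046 -0.2655  0.1831] [0.01  2.821 1.373] [-0.1  0.3 -1.1]
1071 [[320, 169, 27, 49, 1071]]
tool-frame pct 1/50/99 [[-20.1, 0.6, 67.9], [5.4, 12.6, 142.5], [22.8, 24.6, 156.9]]
end [[-20.5, 19.8, 152.9], [23.1, 24.9, 157.7], [1.7, 23.1, 154.9]]
toe plane normal [-0.     0.767 -0.641] mean [  2.8  14.8 144.9]
5 riser 3145 z [0.035  0.0358 0.0366] ctr [496.9  17.5] [109.2 180.2] 2.31 mean [488.1  30.6]
5 coaster 1280 z [0.044  0.0451 0.046 ] ctr [503.6 -62.4] [75.9 78.8] 0.59 mean [491.2 -69.4]
t 6.4 toe [ 505.3 -128.3  104.9] toe dir elev 1.87 yaw -0.43 F [-0.9  -0.73 -0.51] q [-0.87  0.35  1.55  0.58  1.94 -2.42]
n=2 t=[0.06, -3.06, 2.6] w=[-0.07, 0.05, 0.04] dist 8.0cm
```

View pics/wrist5.png

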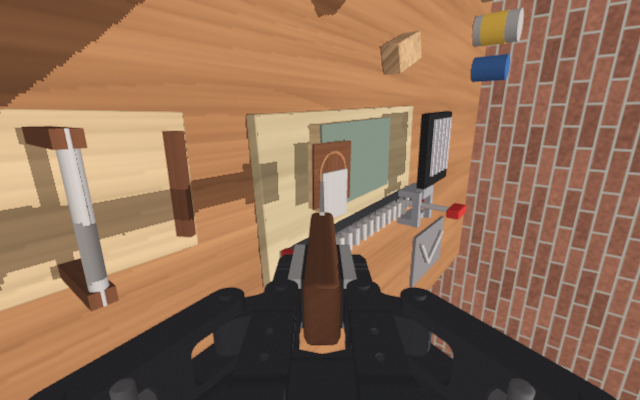

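The toe hovers in front of the coaster, well aligned. Descending in front of the edge.

```bash
python3 -m creep '[{"hand":0,"translation":[0,-0.8,0.6],"delta_rot":[0,0,0]},{"hand":0,"translation":[0,-0.8,0.7],"delta_rot":[0,0,0]},{"hand":0,"translation":[0,-0.8,0.7],"delta_rot":[0,0,0]},{"hand":0,"translation":[0.1,-0.6,0.6],"delta_rot":[0,0,0]},{"hand":0,"translation":[0,0,0],"delta_rot":[0,0,0]},{"hand":0,"translation":[0,0,0],"delta_rot":[0,0,0]}]'
python3 snap.py 6
python3 - <<'E'
from plan import *
toenow(); gotoe([.504,-.125,.025],-.4,52); a=cv2.imread("pics/scene6.png")[120:270,200:450]; cv2.imwrite("pics/c6.png",cv2.resize(a,(800,480),interpolation=cv2.INTER_CUBIC))
E
```

```text
t: 7.15
tool_pos: [0.5039, -0.2631, 0.1436]
tool_rot: [0.009, 2.82, 1.374]
contact_force: [-0.4, -0.4, -0.8]
opening: 0.0136
7.25 [-0.867  0.388  1.574  0.573  1.891 -2.454] [ 0.504  -0.2632  0.1439] [0.009 2.82  1.373] [ 0.1  0.8 -1.3]
t 7.3 toe [ 504.3 -125.5   65.2] toe dir elev 1.94 yaw -0.4 F [-0.13  0.62 -1.53] q [-0.87  0.39  1.57  0.57  1.89 -2.45]
n=1 t=[0.02, -3.16, 2.52] w=[-0.07, 0.08, 0.08] dist 4.0cm
```

View pics/c6.png

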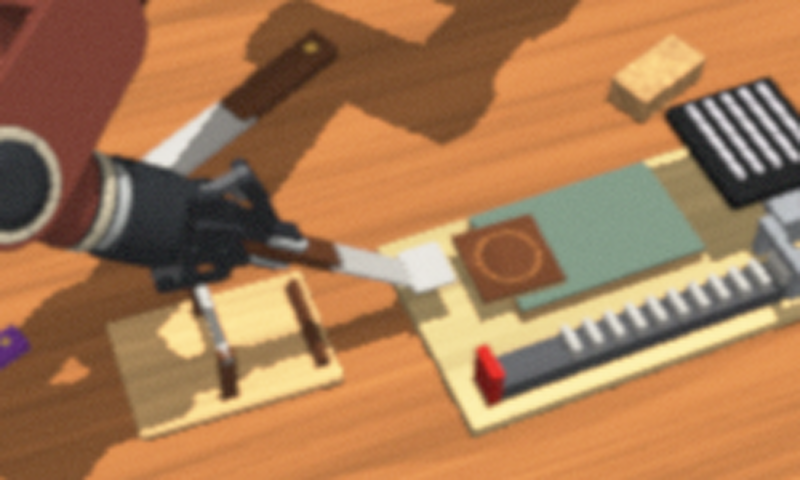

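View pics/wrist6.png

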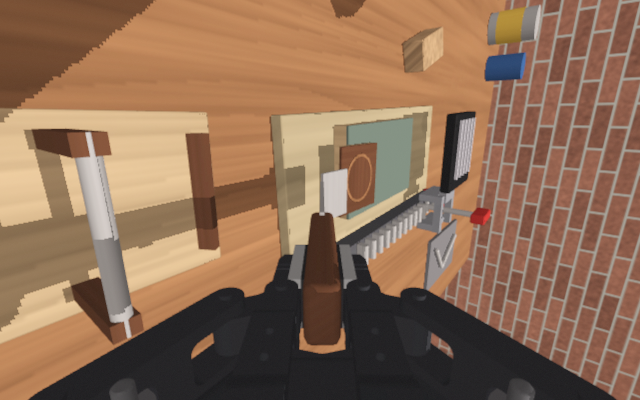

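Half of the descent remains (my rows added up to half the distance). Continuing.

```bash
python3 -m creep '[{"hand":0,"translation":[0,-0.9,0.7],"delta_rot":[0,0,0]},{"hand":0,"translation":[0,-0.9,0.7],"delta_rot":[0,0,0]},{"hand":0,"translation":[0,-0.8,0.6],"delta_rot":[0,0,0]},{"hand":0,"translation":[0,-0.5,0.4],"delta_rot":[0,0,0]},{"hand":0,"translation":[0,0,0],"delta_rot":[0,0,0]},{"hand":0,"translation":[0,0,0],"delta_rot":[0,0,0]}]'
python3 snap.py 7
python3 - <<'E'
from plan import *
toenow(); gotoe([.504,-.09,.026],-.4,52); a=cv2.imread("pics/scene7.png")[120:270,200:450]; cv2.imwrite("pics/c7.png",cv2.resize(a,(800,480),interpolation=cv2.INTER_CUBIC))
E
```

```text
t: 8.05
tool_pos: [0.504, -0.2634, 0.1045]
tool_rot: [0.009, 2.82, 1.374]
contact_force: [0.4, -0.4, -2.2]
opening: 0.0133
8.15 [-0.867  0.439  1.582  0.563  1.842 -2.487] [ 0.504  -0.2635  0.1047] [0.009 2.82  1.373] [ 0.1 -0.  -1.5]
t 8.2 toe [ 504.3 -125.7   26. ] toe dir elev 1.94 yaw -0.41 F [-0.16  0.17 -0.68] q [-0.87  0.44  1.58  0.56  1.84 -2.49]
n=1 t=[0.04, 2.18, 2.81] w=[-0.07, 0.08, 0.08] dist 3.6cm
```

View pics/c7.png

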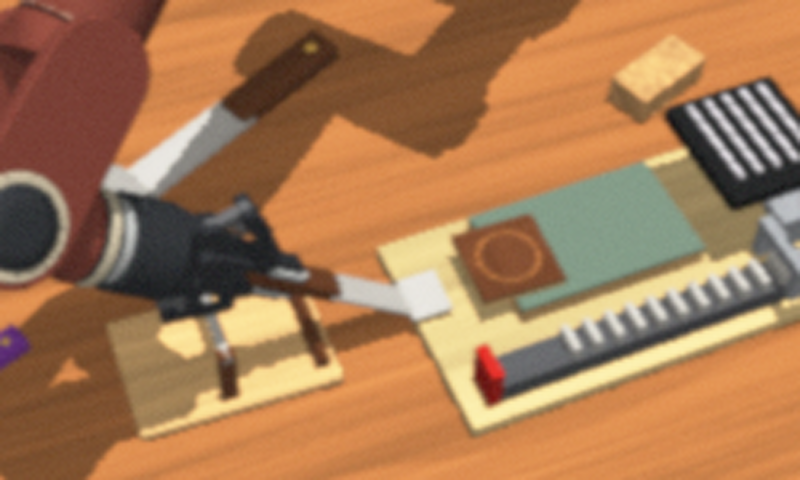

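View pics/wrist7.png

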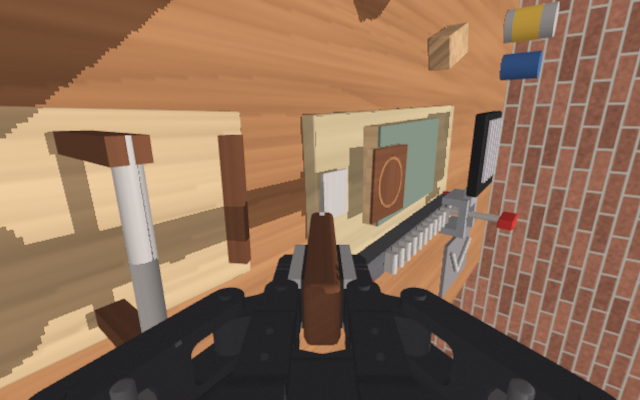

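```bash
python3 -m creep '[{"hand":0,"translation":[0,0.5,0.6],"delta_rot":[0,0,0]},{"hand":0,"translation":[0,0.6,0.8],"delta_rot":[0,0,0]},{"hand":0,"translation":[0,0.6,0.8],"delta_rot":[0,0,0]},{"hand":0,"translation":[0,0.5,0.6],"delta_rot":[0,0,0]},{"hand":0,"translation":[0,0,0],"delta_rot":[0,0,0]},{"hand":0,"translation":[0,0,0],"delta_rot":[0,0,0]}]'
python3 snap.py 8
python3 - <<'E'
from plan import *
toenow(); gotoe([.504,-.09,.032],-.4,52); a=cv2.imread("pics/scene8.png")[150:250,270:420]; cv2.imwrite("pics/c8.png",cv2.resize(a,(750,500),interpolation=cv2.INTER_CUBIC))
a=cv2.imread("pics/wrist8.png")[110:260,300:480]; cv2.imwrite("pics/c8w.png",cv2.resize(a,(720,600),interpolation=cv2.INTER_CUBIC))
E
```

```text
t: 8.95
tool_pos: [0.5041, -0.2277, 0.1044]
tool_rot: [0.009, 2.82, 1.374]
contact_force: [0.5, -0.5, -1.2]
opening: 0.0133
9.05 [-0.832  0.393  1.645  0.583  1.811 -2.469] [ 0.5041 -0.2279  0.1044] [0.01  2.82  1.374] [-0.1  0.7 -0.3]
t 9.1 toe [504.5 -90.1  25.7] toe dir elev 1.96 yaw -0.43 F [-0.35  0.33 -1.23] q [-0.83  0.39  1.64  0.58  1.81 -2.47]
n=1 t=[0.03, 0.49, -0.38] w=[-0.05, 0.08, 0.05] dist 0.6cm
```

View pics/c8.png

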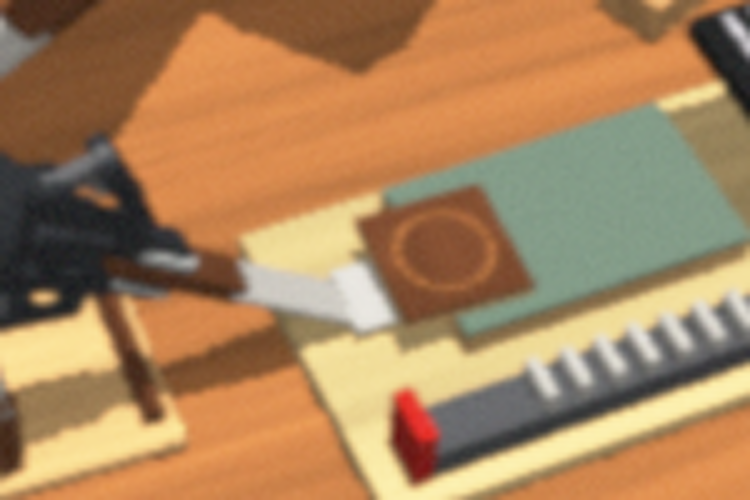

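View pics/c8w.png

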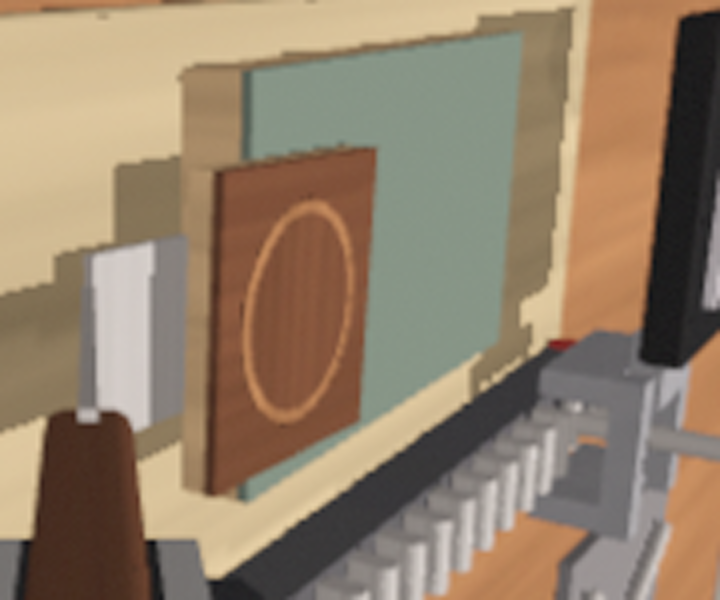

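The toe is under the overhang (wrist crop: toe at (140,330), hidden past the coaster edge). Start tipping.

```bash
python3 -m creep '[{"hand":0,"translation":[0,0.6,-0.5],"delta_rot":[0,0,0]},{"hand":0,"translation":[0,0.5,-0.3],"delta_rot":[0,0,0]},{"hand":0,"translation":[0,0.5,-0.3],"delta_rot":[0,0,0]},{"hand":0,"translation":[0,0.5,-0.2],"delta_rot":[0,0,0]},{"hand":0,"translation":[0,0.5,-0.2],"delta_rot":[0,0,0]},{"hand":0,"translation":[0,0,0],"delta_rot":[0,0,0]}]'
python3 snap.py 9
python3 - <<'E'
from plan import *
toenow(); a=cv2.imread("pics/scene9.png")[150:250,270:420]; cv2.imwrite("pics/c9.png",cv2.resize(a,(750,500),interpolation=cv2.INTER_CUBIC))
a=cv2.imread("pics/wrist9.png")[110:260,300:480]; cv2.imwrite("pics/c9w.png",cv2.resize(a,(720,600),interpolation=cv2.INTER_CUBIC))
E
```

```text
t: 9.85
tool_pos: [0.5042, -0.2234, 0.1345]
tool_rot: [0.009, 2.82, 1.373]
contact_force: [0.5, -0.2, -0.5]
opening: 0.0136
9.95 [-0.828  0.347  1.647  0.593  1.846 -2.44 ] [ 0.504  -0.2233  0.134 ] [0.009 2.82  1.374] [ 0.1  0.2 -1.9]
t 10.0 toe [504.2 -85.5  55.2] toe dir elev 1.99 yaw -0.41 F [ 0.49 -0.49 -1.34] q [-0.83  0.35  1.65  0.59  1.85 -2.44]
```

View pics/c9.png

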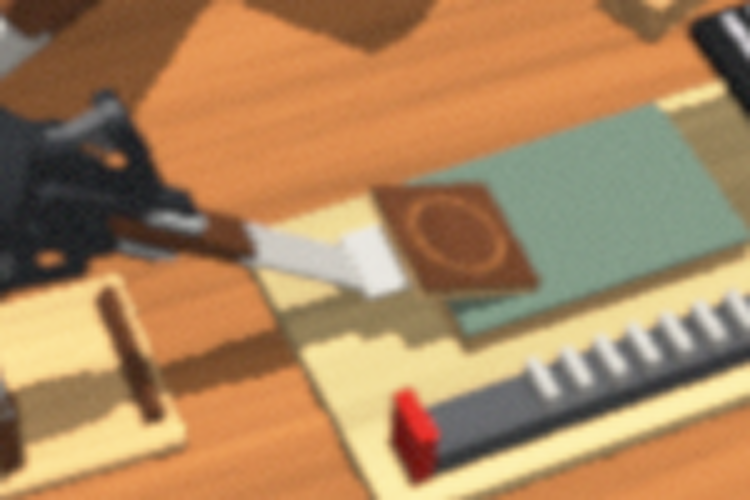

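View pics/c9w.png

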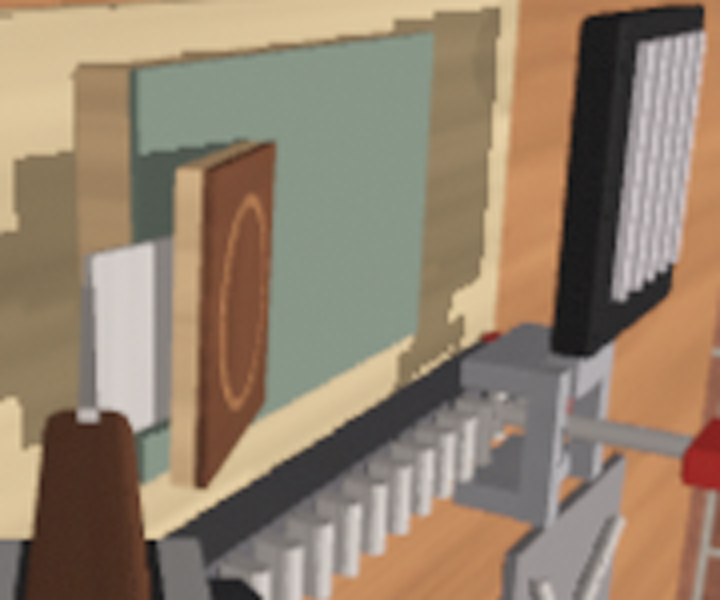

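The coaster is tipping (about 20°) with its far edge still in place. Continuing along the arc.

```bash
python3 -m creep '[{"hand":0,"translation":[0,0.55,-0.12],"delta_rot":[0,0,0]},{"hand":0,"translation":[0,0.55,-0.12],"delta_rot":[0,0,0]},{"hand":0,"translation":[0,0.55,-0.03],"delta_rot":[0,0,0]},{"hand":0,"translation":[0,0.55,-0.03],"delta_rot":[0,0,0]},{"hand":0,"translation":[0,0.55,0.07],"delta_rot":[0,0,0]},{"hand":0,"translation":[0,0.55,0.07],"delta_rot":[0,0,0]},{"hand":0,"translation":[0,0,0],"delta_rot":[0,0,0]}]'
python3 snap.py 10
python3 - <<'E'
from plan import *
toenow(); a=cv2.imread("pics/scene10.png")[150:250,270:420]; cv2.imwrite("pics/c10.png",cv2.resize(a,(750,500),interpolation=cv2.INTER_CUBIC))
E
```

```text
t: 10.88
tool_pos: [0.5042, -0.2041, 0.1614]
tool_rot: [0.008, 2.82, 1.374]
contact_force: [-0.1, -0.6, -1.1]
opening: 0.0134
10.97 [-0.808  0.287  1.671  0.611  1.866 -2.403] [ 0.5041 -0.2043  0.161 ] [0.009 2.82  1.374] [ 0.4 -0.1 -2. ]
t 11.03 toe [504.4 -66.5  82.3] toe dir elev 1.98 yaw -0.41 F [ 0.34  0.68 -1.46] q [-0.81  0.29  1.67  0.61  1.87 -2.4 ]
```

View pics/c10.png

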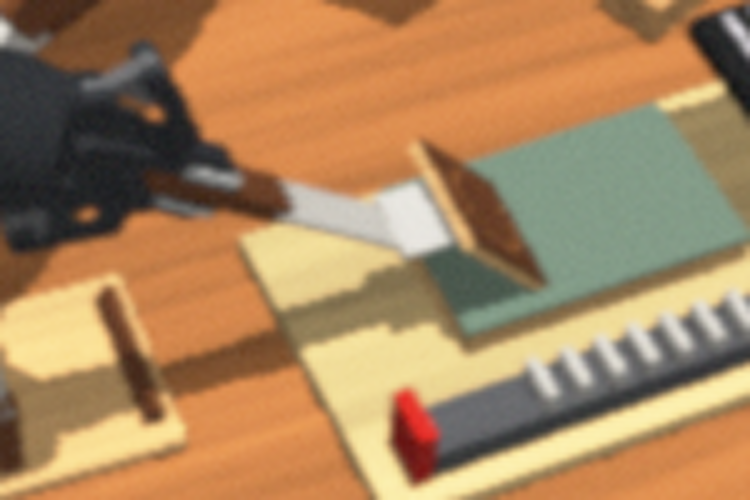

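View pics/wrist10.png

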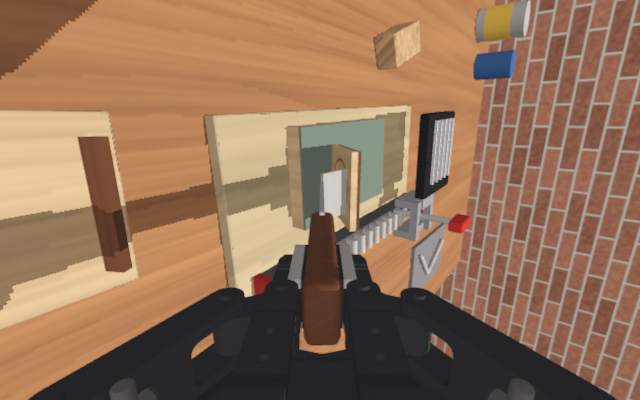

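Now at about 50°, pivot still in place (scene crop (540,285)). Carrying it through vertical.

```bash
python3 -m creep '[{"hand":0,"translation":[0,0.53,0.16],"delta_rot":[0,0,0]},{"hand":0,"translation":[0,0.53,0.16],"delta_rot":[0,0,0]},{"hand":0,"translation":[0,0.5,0.25],"delta_rot":[0,0,0]},{"hand":0,"translation":[0,0.5,0.25],"delta_rot":[0,0,0]},{"hand":0,"translation":[0,0.45,0.33],"delta_rot":[0,0,0]},{"hand":0,"translation":[0,0.45,0.33],"delta_rot":[0,0,0]},{"hand":0,"translation":[0,0,0],"delta_rot":[0,0,0]}]'
python3 snap.py 11 scene
python3 - <<'E'
from plan import *
toenow(); a=cv2.imread("pics/scene11.png")[150:250,270:420]; cv2.imwrite("pics/c11.png",cv2.resize(a,(750,500),interpolation=cv2.INTER_CUBIC))
E
```

```text
t: 11.9
tool_pos: [0.5043, -0.174, 0.1753]
tool_rot: [0.009, 2.82, 1.375]
contact_force: [-0.2, -0.6, -1.1]
opening: 0.0131
11.9 [-0.774  0.23   1.713  0.634  1.86  -2.368] [ 0.5043 -0.174   0.1753] [0.009 2.82  1.375] [-0.2 -0.6 -1.1]
t 11.95 toe [504.6 -36.4  96.6] toe dir elev 1.97 yaw -0.4 F [-0.13  0.03 -1.23] q [-0.77  0.23  1.71  0.63  1.86 -2.37]
```

View pics/c11.png

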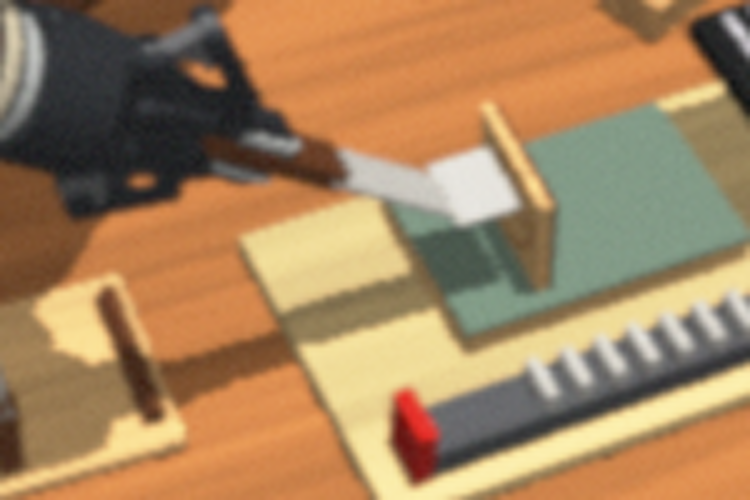

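```bash
python3 -m creep '[{"hand":0,"translation":[0,0.38,0.4],"delta_rot":[0,0,0]},{"hand":0,"translation":[0,0.38,0.4],"delta_rot":[0,0,0]},{"hand":0,"translation":[0,0.3,0.47],"delta_rot":[0,0,0]},{"hand":0,"translation":[0,0.3,0.47],"delta_rot":[0,0,0]},{"hand":0,"translation":[0,0.2,0.3],"delta_rot":[0,0,0]},{"hand":0,"translation":[0,0,0],"delta_rot":[0,0,0]},{"hand":0,"translation":[0,0,0],"delta_rot":[0,0,0]}]'
python3 snap.py 12
python3 - <<'E'
from plan import *
toenow(); a=cv2.imread("pics/scene12.png")[150:250,270:420]; cv2.imwrite("pics/c12.png",cv2.resize(a,(750,500),interpolation=cv2.INTER_CUBIC))
E
```

```text
t: 12.82
tool_pos: [0.5046, -0.1489, 0.175]
tool_rot: [0.009, 2.82, 1.374]
contact_force: [-0.2, 0.3, -0.2]
opening: 0.0135
12.93 [-0.745  0.198  1.75   0.65   1.839 -2.348] [ 0.5046 -0.149   0.175 ] [0.01  2.82  1.374] [-0.2  0.5 -0.5]
t 12.97 toe [504.9 -11.1  96.3] toe dir elev 1.97 yaw -0.42 F [ 0.05  0.3  -0.35] q [-0.75  0.2   1.75  0.65  1.84 -2.35]
```

View pics/c12.png

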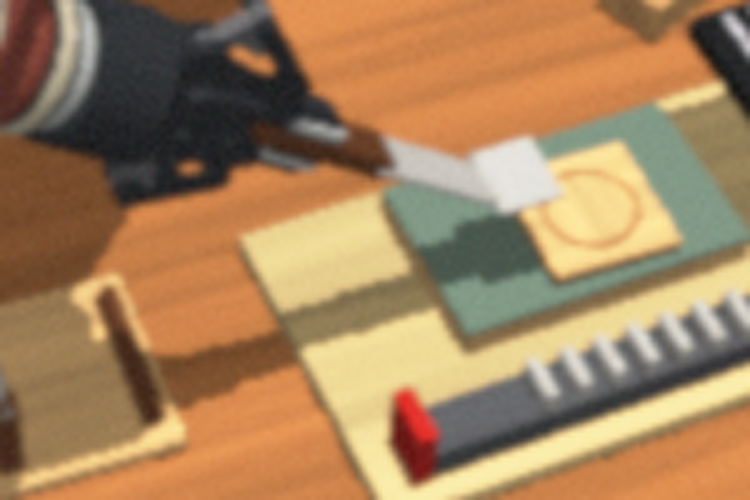

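View pics/wrist12.png

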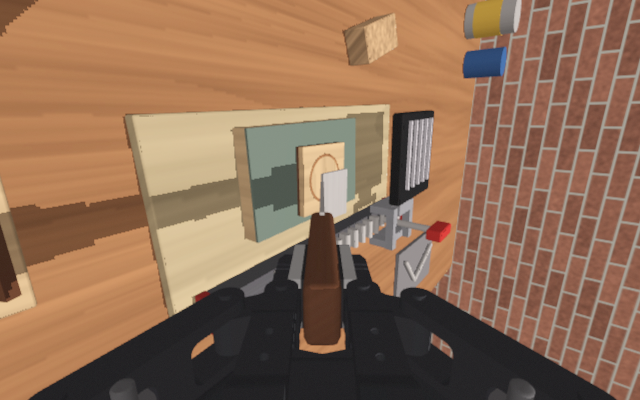

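Flipped: the pale face is up, flat on the riser at scene crop (600,210). Next I take the lifter back above its rest.

Run:
```python
from plan import *; import pickle
h=pickle.load(open("home.pkl","rb")); print(np.round(h["tool_pos"],4),np.round(h["tool_rot"],3))
goto(np.array(h["tool_pos"])+[0,0,.12],Ro.from_rotvec(h["tool_rot"]))
```

```text
[ 0.4894 -0.3601  0.1285] [0.027 2.994 0.931]
n=4 t=[0.32, -2.41, -5.07] w=[4.36, -0.1, 0.12] dist 22.4cm
```

```bash
python3 -m creep '[{"hand":0,"translation":[0.3,-2.4,-5],"delta_rot":[4.4,-0.1,0.1]},{"hand":0,"translation":[0.3,-2.4,-5],"delta_rot":[4.4,-0.1,0.1]},{"hand":0,"translation":[0.3,-2.4,-5],"delta_rot":[4.4,-0.1,0.1]},{"hand":0,"translation":[0.3,-2.4,-5],"delta_rot":[4.3,-0.1,0.1]},{"hand":0,"translation":[0,0,0],"delta_rot":[0,0,0]},{"hand":0,"translation":[0,0,0],"delta_rot":[0,0,0]}]'
python3 snap.py 13 wrist; python3 m5.py 13
python3 - <<'E'
from plan import *; import pickle
h=pickle.load(open("home.pkl","rb")); H=np.array(h["tool_pos"]); R=Ro.from_rotvec(h["tool_rot"])
err(H+[0,0,.12],R); goto(H+[0,0,.02],R,n=4); toenow()
E
```

```text
t: 13.72
tool_pos: [0.49, -0.3571, 0.2461]
tool_rot: [0.025, 2.994, 0.932]
contact_force: [-0.5, 0.9, -1.4]
opening: 0.0137
13.72 [-0.915  0.265  1.446  0.384  1.901 -2.431] [ 0.49   -0.3571  0.2461] [0.025 2.994 0.932] [-0.5  0.9 -1.4]
1058 [[321, 169, 26, 49, 1058]]
tool-frame pct 1/50/99 [[-20.0, 0.5, 69.5], [5.1, 12.6, 142.3], [22.9, 24.4, 156.5]]
end [[-21.2, 20.2, 152.5], [23.2, 24.8, 157.3], [2.3, 23.0, 154.6]]
toe plane normal [-0.     0.768 -0.64 ] mean [  2.8  14.8 144.7]
world err mm [-0.5 -3.7  3. ] rot [ 0.09 -0.08  0.07]
n=4 t=[0.01, -1.45, 1.94] w=[0.02, -0.02, 0.02] dist 9.7cm
t 13.78 toe [ 490.9 -248.3  129.3] toe dir elev -15.37 yaw -0.95 F [-0.17  0.24 -1.41] q [-0.91  0.26  1.45  0.38  1.9  -2.43]
```

View pics/wrist13.png

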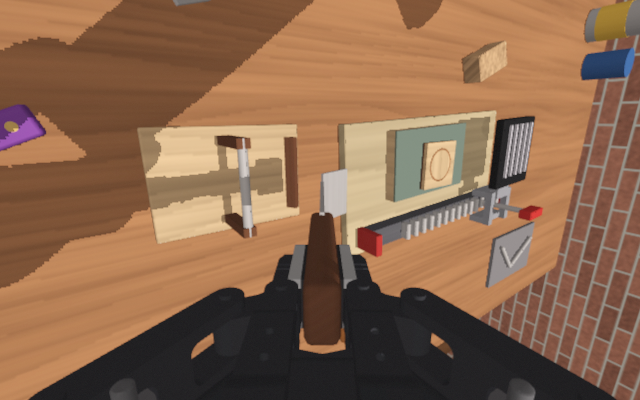

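```bash
python3 -m creep '[{"hand":0,"translation":[0,-1.5,2],"delta_rot":[0,0,0]},{"hand":0,"translation":[0,-1.5,2],"delta_rot":[0,0,0]},{"hand":0,"translation":[0,-1.5,1.9],"delta_rot":[0,0,0]},{"hand":0,"translation":[0,-1.3,1.8],"delta_rot":[0,0,0]},{"hand":0,"translation":[0,0,0],"delta_rot":[0,0,0]},{"hand":0,"translation":[0,0,0],"delta_rot":[0,0,0]}]'
python3 snap.py 14 wrist scene
python3 - <<'E'
from plan import *; import pickle
h=pickle.load(open("home.pkl","rb")); H=np.array(h["tool_pos"]); R=Ro.from_rotvec(h["tool_rot"])
err(H,R); goto(H,R,n=2); toenow()
a=cv2.imread("pics/scene14.png")[170:270,200:350]; cv2.imwrite("pics/c14.png",cv2.resize(a,(750,500),interpolation=cv2.INTER_CUBIC))
E
```

```text
t: 14.52
tool_pos: [0.4906, -0.3622, 0.1511]
tool_rot: [0.024, 2.994, 0.928]
contact_force: [-0.3, -0.2, -0.5]
opening: 0.0129
14.57 [-0.918  0.352  1.502  0.367  1.765 -2.49 ] [ 0.4908 -0.3625  0.1517] [0.024 2.994 0.926] [ 0.3 -0.5  0.1]
world err mm [ -1.5   2.4 -23.5] rot [-0.17  0.09  0.16]
n=2 t=[0.08, -0.57, 1.04] w=[-0.09, 0.04, 0.08] dist 2.4cm
t 14.62 toe [ 492.3 -255.    35.4] toe dir elev -15.63 yaw -1.03 F [ 0.88 -0.8  -1.72] q [-0.92  0.35  1.5   0.37  1.76 -2.49]
```

View pics/wrist14.png

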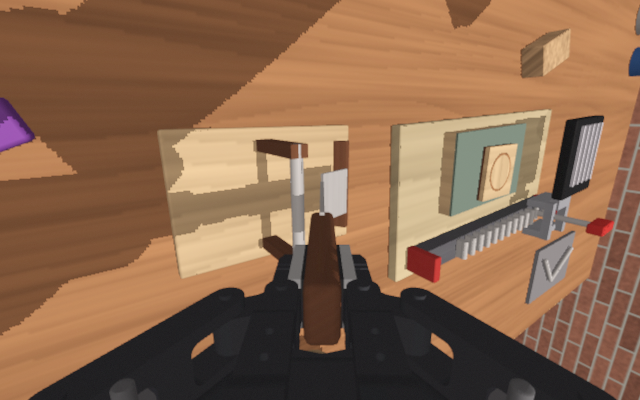

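```bash
python3 -m creep '[{"hand":0,"translation":[0.1,-0.1,0.6],"delta_rot":[0,0,0]},{"hand":0,"translation":[0,-0.3,0.5],"delta_rot":[0,0,0]},{"hand":0,"translation":[0,-0.4,0.5],"delta_rot":[0,0,0]},{"hand":0,"translation":[0,-0.2,0.3],"delta_rot":[0,0,0]},{"hand":0,"translation":[0,0,0],"delta_rot":[0,0,0]},{"hand":0,"translation":[0,0,0],"delta_rot":[0,0,0]}]'
python3 - <<'E'
from plan import *; import pickle
h=pickle.load(open("home.pkl","rb")); H=np.array(h["tool_pos"]); R=Ro.from_rotvec(h["tool_rot"])
err(H,R); goto(H,R,n=1); toenow()
E
```

```text
t: 15.38
tool_pos: [0.4894, -0.3596, 0.1292]
tool_rot: [0.025, 2.994, 0.928]
contact_force: [0.1, -1.4, -0.9]
opening: 0.0132
world err mm [-0.  -0.5 -0.7] rot [-0.1   0.02  0.1 ]
n=1 t=[0.0, -0.08, 0.03] w=[-0.1, 0.02, 0.1] dist 0.1cm
t 15.38 toe [ 490.7 -251.8   12.7] toe dir elev -15.56 yaw -1.01 F [ 0.13 -1.42 -0.91] q [-0.92  0.37  1.52  0.37  1.73 -2.5 ]
```

```bash
python3 -m creep '[{"hand":0,"translation":[0,-0.1,0],"delta_rot":[0,0,0]},{"hand":0.3,"translation":[0,0,0],"delta_rot":[0,0,0]},{"hand":0.6,"translation":[0,0,0],"delta_rot":[0,0,0]},{"hand":1,"translation":[0,0,0],"delta_rot":[0,0,0]},{"hand":1,"translation":[0,0,0],"delta_rot":[0,0,0]},{"hand":1,"translation":[0,0,0],"delta_rot":[0,0,0]}]'
python3 snap.py 15 wrist scene
```

```text
t: 16.12
tool_pos: [0.4893, -0.3602, 0.1287]
tool_rot: [0.025, 2.994, 0.929]
contact_force: [0.4, 0.5, -0.2]
opening: 0.0853
16.18 [-0.918  0.372  1.519  0.365  1.732 -2.502] [ 0.4893 -0.3602  0.1287] [0.025 2.994 0.929] [ 0.2 -0.9  0.3]
```

View pics/wrist15.png

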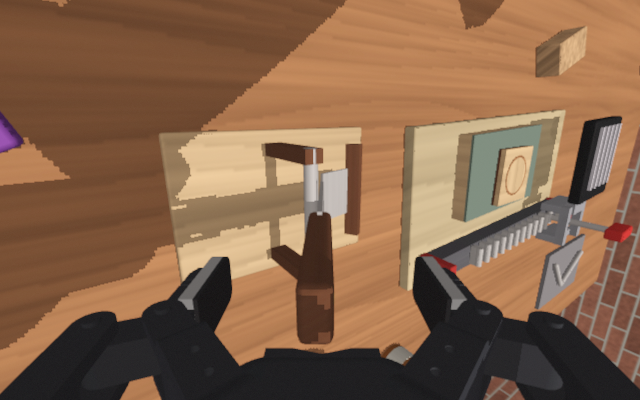

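The lifter leans in its rest and the fingers are open. Backing off along the handle and verifying.

```bash
python3 -m creep '[{"hand":1,"translation":[0,0,-2],"delta_rot":[0,0,0]},{"hand":1,"translation":[0,0,-3],"delta_rot":[0,0,0]},{"hand":1,"translation":[0,0,-4],"delta_rot":[0,0,0]},{"hand":1,"translation":[0,0,-4],"delta_rot":[0,0,0]},{"hand":1,"translation":[0,0,0],"delta_rot":[0,0,0]}]'
python3 snap.py 16
python3 - <<'E'
import re
s=open('m3.py').read().replace("wrist2","wrist16"); exec(s)
E
python3 m4.py 16 12 13 >/dev/null
python3 - <<'E'
from plan import *
R,_=frame(2.3,0); R=Ro.from_euler("z",-90,degrees=True)*R
goto([.50,.02,.30],R)
E
```

```text
t: 16.85
tool_pos: [0.4886, -0.4371, 0.2408]
tool_rot: [0.025, 2.992, 0.916]
contact_force: [-0.5, -0.3, 0.4]
opening: 0.0853
16.95 [-0.979  0.397  1.298  0.355  1.935 -2.488] [ 0.4879 -0.4343  0.2364] [0.025 2.994 0.927] [-0.2  0.1 -0.4]
785 lifter-frame extents 2/98% [[-12.2, -4.6, -12.1], [-12.0, -3.9, -2.8], [-5.1, 2.4, 42.2], [11.1, 8.6, 43.9], [13.1, 8.8, 44.3]]
end face n 550 [[-11.8, -4.7, 40.1], [13.5, 8.7, 44.6], [0.2, 2.1, 42.7]]
n=9 t=[3.49, 4.34, 1.03] w=[3.07, -2.89, 9.32] dist 45.8cmTraceback (most recent call last):
  File "m4.py", line 9, in <module>
    k,l,st,ce=cv2.connectedComponentsWithStats(mk); mk=l==1+np.argmax(st[1:,4])
                                                            ~~~~~~~~~^^^^^^^^^^
    return _wrapfunc(a, 'argmax', axis=axis, out=out, **kwds)
    return bound(*args, **kwds)
ValueError: attempt to get argmax of an empty sequence
```

View pics/scene16.png

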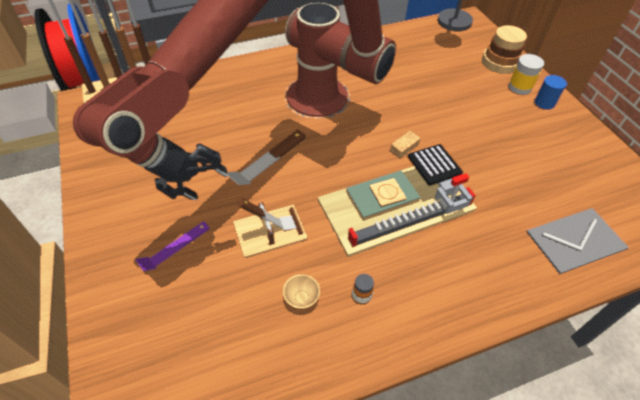

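The lifter is back at its original spot: handle-end extents match to within 0.5 mm. Moving to view the coaster and the bar from above.

```bash
python3 -m creep '[{"hand":1,"translation":[3.5,4.3,0.6],"delta_rot":[3.1,-2.9,9.3]},{"hand":1,"translation":[3.5,4.3,0.6],"delta_rot":[3.1,-2.9,9.3]},{"hand":1,"translation":[3.5,4.3,0.8],"delta_rot":[3.1,-2.9,9.3]},{"hand":1,"translation":[3.5,4.3,1],"delta_rot":[3.1,-2.9,9.3]},{"hand":1,"translation":[3.5,4.3,1],"delta_rot":[3.1,-2.9,9.3]},{"hand":1,"translation":[3.5,4.3,1],"delta_rot":[3.1,-2.9,9.3]},{"hand":1,"translation":[3.5,4.3,1],"delta_rot":[3.1,-2.9,9.3]},{"hand":1,"translation":[3.5,4.3,1],"delta_rot":[3.1,-2.9,9.3]}]'
python3 - <<'E'
from plan import *
R,_=frame(2.3,0); R=Ro.from_euler("z",-90,degrees=True)*R
goto([.52,.09,.30],R); toenow()
E
```

```text
t: 18.0
tool_pos: [0.4492, -0.0528, 0.3144]
tool_rot: [-1.888, -2.503, -0.156]
contact_force: [1.2, -1.1, -0.1]
opening: 0.0854
n=3 t=[4.18, 3.23, 0.82] w=[1.33, -1.35, 4.55] dist 16.0cm
t 18.0 toe [480.  -33.1 160. ] toe dir elev -45.43 yaw -70.3 F [ 1.24 -1.09 -0.14] q [-0.34 -0.44  1.92  0.1   1.64 -0.61]
```

```bash
python3 -m creep '[{"hand":1,"translation":[4.2,3.2,0.8],"delta_rot":[1.3,-1.3,4.5]},{"hand":1,"translation":[4.2,3.2,0.8],"delta_rot":[1.3,-1.3,4.5]},{"hand":1,"translation":[4.2,3.2,0.8],"delta_rot":[1.3,-1.3,4.5]},{"hand":1,"translation":[0,0,0],"delta_rot":[0,0,0]},{"hand":1,"translation":[0,0,0],"delta_rot":[0,0,0]}]'
python3 snap.py 17 wrist
```

```text
t: 18.62
tool_pos: [0.5181, 0.0889, 0.3005]
tool_rot: [-2.165, -2.272, -0.005]
contact_force: [0.2, 0.2, -0.5]
opening: 0.0855
18.62 [ 0.026 -0.216  1.765  0.004  1.593 -0.022] [0.5181 0.0889 0.3005] [-2.165 -2.272 -0.005] [ 0.2  0.2 -0.5]
```

View pics/wrist17.png

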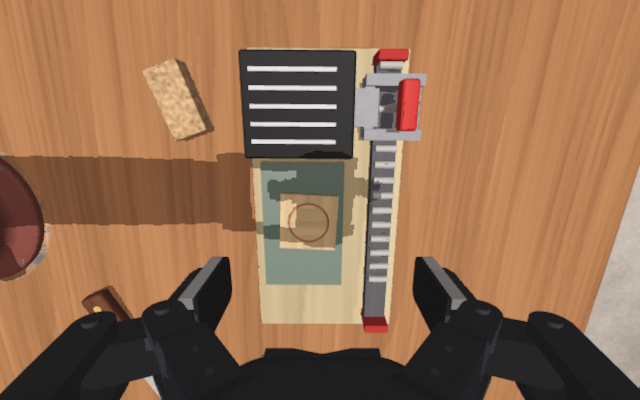

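The view shows the pale coaster at (308,222), the lamp at (298,105) and the red grip at (409,105). Measuring.

```bash
cat > m6.py <<'E'
from plan import *; import pickle,sys
t=sys.argv[1]
C,D,o=pickle.load(open(f"wrist{t}.pkl","rb")); im=cv2.imread(f"pics/wrist{t}.png"); hsv=cv2.cvtColor(im,cv2.COLOR_BGR2HSV); H,S,V=[hsv[...,i].astype(int) for i in range(3)]
m=D>0; P=np.zeros(im.shape); P[m]=pts("wrist",D,m,C); Z=P[...,2]
X=np.arange(640)[None]; Y=np.arange(400)[:,None]
def rect(name,mk,z):
    mk=cv2.morphologyEx(mk.astype(np.uint8),cv2.MORPH_OPEN,np.ones((3,3))); k,l,st,ce=cv2.connectedComponentsWithStats(mk); mk=l==1+np.argmax(st[1:,4])
    r=ray("wrist",np.argwhere(mk)[:,::-1],z,C)[:,:2]*1000; b=cv2.minAreaRect(r.astype(np.float32)); q=P[mk]*1000
    print(name,mk.sum(),"z",np.round(np.percentile(Z[mk],[5,50,95]),4),"ctr",np.round(b[0],1),np.round(b[1],1),round(b[2],2),"depth xy 1-99%",np.round(np.percentile(q[:,:2],[1,99],axis=0),1).tolist())
roi=m&(X>235)&(X<430)&(Y>40)&(Y<330)
rect("riser",roi&(H>45)&(H<110)&(Z>.028)&(Z<.0405),.035)
rect("coaster",roi&(H<35)&(Z>.041)&(Z<.052)&(X<350)&(Y>180),.044)
rect("lamp",roi&(Z>.09)&(Z<.11)&(X<358)&(Y<165),.10)
rect("bar",roi&((H<8)|(H>172))&(S>150)&(Z>.138)&(X>390),.145)
rect("barall",roi&((H<8)|(H>172))&(S>150)&(Z>.11)&(X>390),.145)
E
python3 m6.py 17; python3 m6.py 1 2>/dev/null|tail -1
```

```text
riser 6133 z [0.0355 0.0367 0.038 ] ctr [495.   14.4] [108.3 176.2] 2.38 depth xy 1-99% [[440.7, -71.8], [549.1, 102.1]]
coaster 3058 z [0.0445 0.0458 0.0472] ctr [502.3  23.7] [77.5 76.1] 89.85 depth xy 1-99% [[465.0, -13.4], [539.5, 61.7]]
lamp 12330 z [0.0962 0.0977 0.1019] ctr [488.7 169.9] [118.1 108.2] 2.37 depth xy 1-99% [[430.0, 116.7], [546.9, 224.0]]
bar 955 z [0.1425 0.146  0.1474] ctr [592.2 174.7] [17.  43.7] 2.61 depth xy 1-99% [[584.7, 153.1], [600.6, 196.4]]
barall 1039 z [0.136  0.1459 0.1474] ctr [591.4 174.7] [18.6 43.7] 2.61 depth xy 1-99% [[584.6, 153.1], [600.5, 196.3]]
coaster 2997 z [0.0443 0.0456 0.0468] ctr [502.8 -65.5] [76.  77.7] 89.32 depth xy 1-99% [[464.9, -102.5], [539.9, -30.0]]
```

Run:
```python
from plan import *
R,_=frame(2.4,0); R=Ro.from_euler("z",-90,degrees=True)*R
goto([.5924,.1747,.20],R)
```

```text
n=3 t=[2.76, 2.6, 3.38] w=[0.02, -0.08, 0.09] dist 15.2cm
```

```bash
python3 -m creep '[{"hand":1,"translation":[2.8,2.6,3.4],"delta_rot":[0,0,0.1]},{"hand":1,"translation":[2.8,2.6,3.4],"delta_rot":[0,-0.1,0.1]},{"hand":1,"translation":[2.7,2.6,3.3],"delta_rot":[0,-0.1,0.1]},{"hand":1,"translation":[0,0,0],"delta_rot":[0,0,0]},{"hand":1,"translation":[0,0,0],"delta_rot":[0,0,0]}]'
python3 - <<'E'
from plan import *
R,_=frame(2.4,0); R=Ro.from_euler("z",-90,degrees=True)*R
err([.5924,.1747,.127],R); goto([.5924,.1747,.127],R,n=3)
E
python3 snap.py 18 wrist
```

```text
t: 19.3
tool_pos: [0.5935, 0.1742, 0.2027]
tool_rot: [2.175, 2.264, 0.005]
contact_force: [-0.6, -0.0, -0.8]
opening: 0.0855
world err mm [ -1.1   0.5 -75.7] rot [ 0.21 -0.04 -0.11]
n=3 t=[0.02, -0.04, 2.52] w=[0.07, -0.01, -0.04] dist 7.6cm
19.3 [0.165 0.06  1.667 0.    1.411 0.125] [0.5935 0.1742 0.2027] [2.175 2.264 0.005] [-0.6 -0.  -0.8]
```

View pics/wrist18.png

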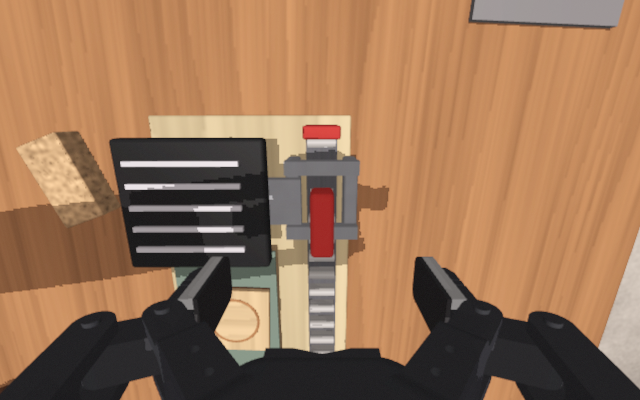

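The red grip sits centred between the fingers in x (322,222). Going down and closing.

```bash
python3 -m creep '[{"hand":1,"translation":[0,0,2.7],"delta_rot":[0.1,0,0]},{"hand":1,"translation":[0,-0.1,2.7],"delta_rot":[0.1,0,0]},{"hand":1,"translation":[0.1,0,2.2],"delta_rot":[0,0,-0.1]},{"hand":1,"translation":[0,0,0],"delta_rot":[0,0,0]},{"hand":0,"translation":[0,0,0],"delta_rot":[0,0,0]},{"hand":0,"translation":[0,0,0],"delta_rot":[0,0,0]},{"hand":0,"translation":[0,0,0],"delta_rot":[0,0,0]},{"hand":0,"translation":[0,0,0],"delta_rot":[0,0,0]}]' 60
python3 snap.py 19 wrist scene
```

```text
t: 20.35
tool_pos: [0.5935, 0.1767, 0.1266]
tool_rot: [2.172, 2.268, 0.004]
contact_force: [-3.2, -1.0, -1.4]
opening: 0.0149
20.4 [1.690e-01 1.300e-01 1.724e+00 1.000e-03 1.285e+00 1.250e-01] [0.5934 0.1767 0.1265] [2.173 2.269 0.003] [2.  0.7 0.6]
```

View pics/wrist19.png

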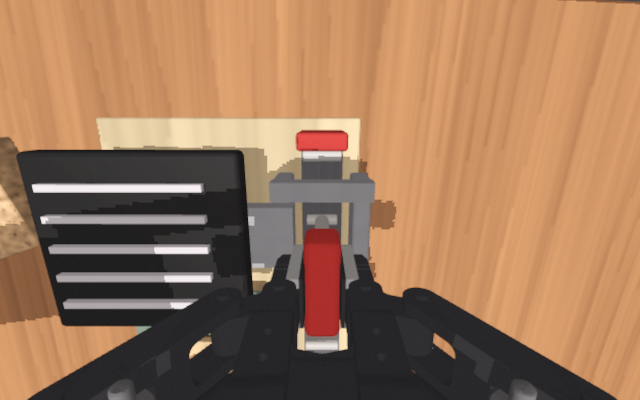

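Gripped (opening 14.9 mm). Lifting the bar 18 mm.

```bash
python3 -m creep '[{"hand":0,"translation":[0,0,-0.6],"delta_rot":[0,0,0]},{"hand":0,"translation":[0,0,-0.6],"delta_rot":[0,0,0]},{"hand":0,"translation":[0,0,-0.6],"delta_rot":[0,0,0]},{"hand":0,"translation":[0,0,0],"delta_rot":[0,0,0]},{"hand":0,"translation":[0,0,0],"delta_rot":[0,0,0]}]'
python3 - <<'E'
from plan import *
p,R=cur(); d=np.array([np.sin(np.radians(2.4)),-np.cos(np.radians(2.4)),0]); print(p,R.as_matrix().round(3).tolist()); goto(p+d*.136,R,n=12)
E
```

```text
t: 21.08
tool_pos: [0.5933, 0.1766, 0.1432]
tool_rot: [2.173, 2.269, 0.003]
contact_force: [5.8, 1.4, -4.6]
opening: 0.015
[0.5932608  0.17658774 0.14322206] [[-0.043, 0.999, 0.002], [0.999, 0.043, 0.001], [0.001, 0.002, -1.0]]
n=12 t=[-1.13, -0.0, -0.0] w=[0.0, 0.0, 0.0] dist 13.6cm
```

```bash
python3 -m creep '[{"hand":0,"translation":[0,0,-0.1],"delta_rot":[0,0,0]},{"hand":0,"translation":[-0.8,0,0],"delta_rot":[0,0,0]},{"hand":0,"translation":[-1,0,0],"delta_rot":[0,0,0]},{"hand":0,"translation":[-1,0,0],"delta_rot":[0,0,0]},{"hand":0,"translation":[-1,0,0],"delta_rot":[0,0,0]},{"hand":0,"translation":[0,0,0],"delta_rot":[0,0,0]}]'
python3 snap.py 20 scene wrist
```

```text
t: 21.82
tool_pos: [0.5949, 0.1377, 0.1441]
tool_rot: [2.173, 2.268, 0.002]
contact_force: [6.4, -0.8, -4.6]
opening: 0.0149
21.88 [0.106 0.094 1.733 0.    1.314 0.063] [0.5949 0.1379 0.144 ] [2.173e+00 2.268e+00 2.000e-03] [ 6.5  0.2 -4.5]
```

View pics/wrist20.png

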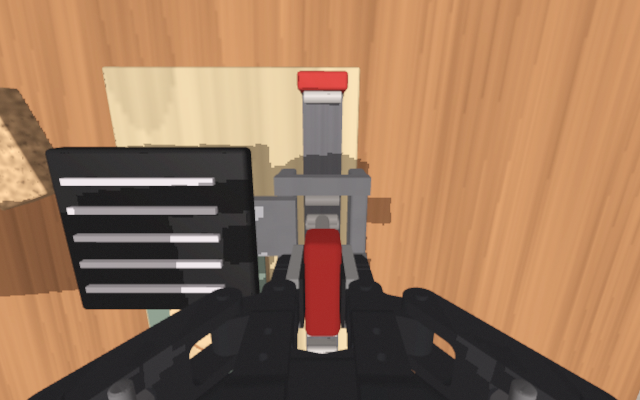

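Carriage slides with the bar. Continuing to the 0.17 notch.

```bash
python3 -m creep '[{"hand":0,"translation":[-1.2,-0.05,0],"delta_rot":[0,0,0]},{"hand":0,"translation":[-1.3,0,0],"delta_rot":[0,0,0]},{"hand":0,"translation":[-1.3,0,0],"delta_rot":[0,0,0]},{"hand":0,"translation":[-1.3,0,0],"delta_rot":[0,0,0]},{"hand":0,"translation":[-1.3,0,0],"delta_rot":[0,0,0]},{"hand":0,"translation":[-1.3,0,0],"delta_rot":[0,0,0]},{"hand":0,"translation":[-1.2,0,0],"delta_rot":[0,0,0]},{"hand":0,"translation":[0,0,0],"delta_rot":[0,0,0]}]'
python3 -m creep '[{"hand":0,"translation":[0,0,0],"delta_rot":[0,0,0]},{"hand":0,"translation":[0,0,0],"delta_rot":[0,0,0]}]'
python3 snap.py 21
python3 - <<'E'
import cv2
a=cv2.imread("pics/scene21.png")[140:260,300:480]; cv2.imwrite("pics/c21.png",cv2.resize(a,(750,500),interpolation=cv2.INTER_CUBIC))
E
```

```text
t: 22.92
tool_pos: [0.5986, 0.0488, 0.1442]
tool_rot: [2.173, 2.267, 0.003]
contact_force: [7.7, -1.1, -5.1]
opening: 0.015
t: 23.18
tool_pos: [0.5985, 0.0494, 0.1442]
tool_rot: [2.173, 2.268, 0.004]
contact_force: [7.3, -0.2, -4.8]
opening: 0.0151
23.27 [-4.200e-02  7.000e-02  1.758e+00  1.000e-03  1.311e+00 -8.500e-02] [0.5985 0.0494 0.1442] [2.173 2.268 0.003] [ 7.  -1.6 -4.4]
```

View pics/c21.png

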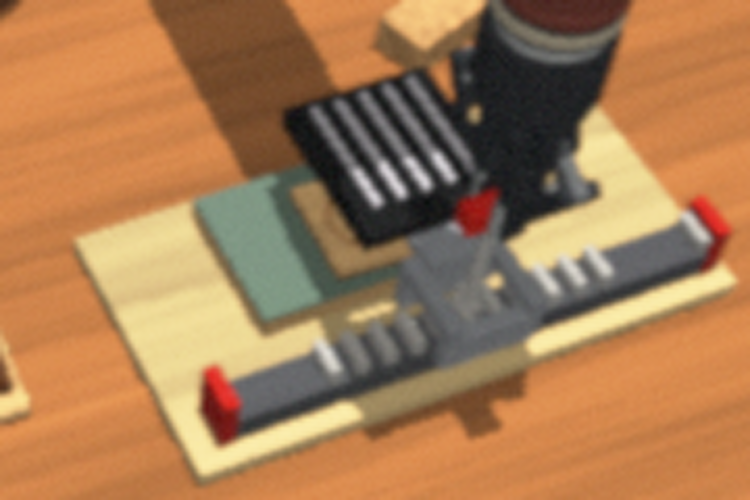

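View pics/wrist21.png

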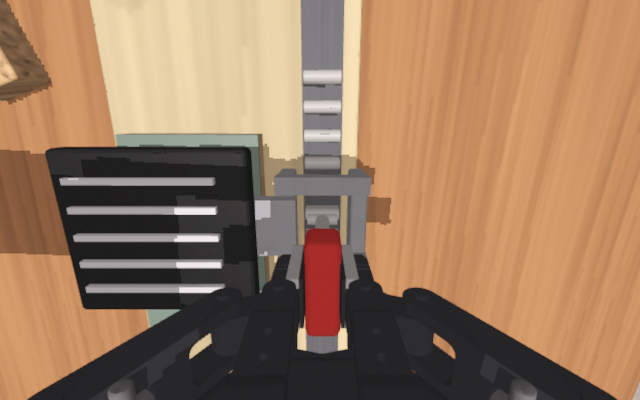

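```bash
python3 -m creep '[{"hand":0,"translation":[-0.5,0,0],"delta_rot":[0,0,0]},{"hand":0,"translation":[-0.5,0,0],"delta_rot":[0,0,0]},{"hand":0,"translation":[0,0,0],"delta_rot":[0,0,0]},{"hand":0,"translation":[0,0,0],"delta_rot":[0,0,0]}]'
python3 snap.py 22 top scene wrist
```

```text
t: 23.82
tool_pos: [0.5989, 0.0394, 0.1442]
tool_rot: [2.173, 2.268, 0.003]
contact_force: [6.9, -0.4, -4.8]
opening: 0.015
23.93 [-5.900e-02  6.900e-02  1.759e+00  1.000e-03  1.311e+00 -1.020e-01] [0.5989 0.0395 0.1442] [2.173 2.268 0.003] [ 7.8 -0.4 -4.5]
```

Run:
```python
import cv2
a=cv2.imread("pics/wrist22.png")[0:400,40:440]; cv2.imwrite("pics/c22.png",cv2.resize(a,(600,600),interpolation=cv2.INTER_CUBIC))
a=cv2.imread("pics/scene22.png")[140:260,300:480]; cv2.imwrite("pics/c22s.png",cv2.resize(a,(750,500),interpolation=cv2.INTER_CUBIC))
```

```text
(no output)
```

View pics/c22s.png

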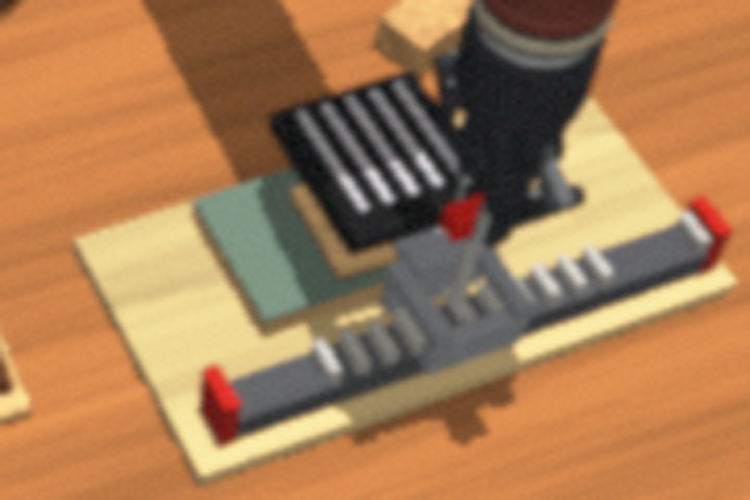

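Lamp travel so far is 137 mm, so about 0.171 on the scale. Letting go.

```bash
python3 -m creep '[{"hand":0.5,"translation":[0,0,0],"delta_rot":[0,0,0]},{"hand":1,"translation":[0,0,0],"delta_rot":[0,0,0]},{"hand":1,"translation":[0,0,0],"delta_rot":[0,0,0]},{"hand":1,"translation":[0,0,0],"delta_rot":[0,0,0]},{"hand":1,"translation":[0,0,-2],"delta_rot":[0,0,0]},{"hand":1,"translation":[0,0,-4],"delta_rot":[0,0,0]},{"hand":1,"translation":[0,0,-5],"delta_rot":[0,0,0]},{"hand":1,"translation":[0,0,0],"delta_rot":[0,0,0]}]'
python3 snap.py 23
```

```text
t: 24.98
tool_pos: [0.601, 0.0394, 0.2628]
tool_rot: [2.167, 2.263, 0.013]
contact_force: [0.6, 0.2, -0.6]
opening: 0.0852
25.07 [-5.900e-02 -1.800e-02  1.655e+00  1.000e-03  1.502e+00 -1.020e-01] [0.5985 0.0395 0.2566] [2.172 2.268 0.003] [ 0.4 -0.5 -1.5]
```

View pics/wrist23.png

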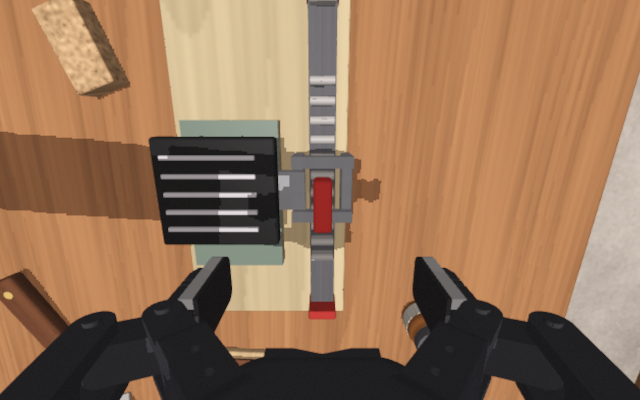

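View pics/scene23.png

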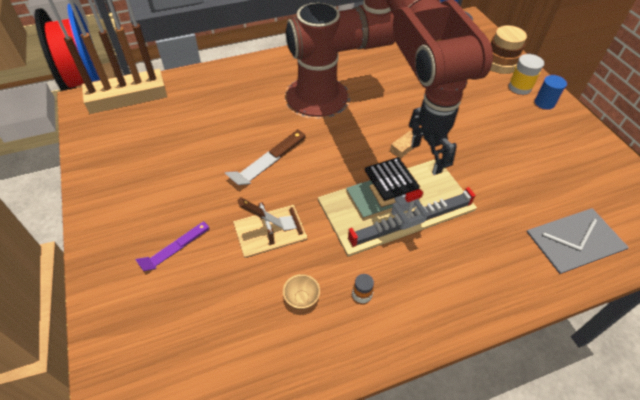

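```bash
sed -e 's/roi=m&.*/roi=m\&(X>140)\&(X<360)\&(Y>90)\&(Y<300)/' -e 's/(X<350)&(Y>180)/(Y>80)/' -e 's/(X<358)&(Y<165)/(X<282)/' -e 's/(X>390)/(X>300)/g' m6.py > m7.py; python3 m7.py 23
python3 - <<'E'
import cv2
a=cv2.imread("pics/scene23.png")[140:260,300:480]; cv2.imwrite("pics/c23.png",cv2.resize(a,(750,500),interpolation=cv2.INTER_CUBIC))
E
```

```text
riser 1544 z [0.0355 0.0367 0.038 ] ctr [491.7  93.1] [109.1  17.5] 2.45 depth xy 1-99% [[439.0, 84.2], [545.2, 103.5]]
coaster 84 z [0.0414 0.0468 0.0516] ctr [603.1 -50.4] [24.7  5.4] 2.43 depth xy 1-99% [[590.7, -49.5], [615.2, -47.7]]
lamp 13090 z [0.0964 0.0979 0.1021] ctr [496.   34.7] [118.9 107.4] 2.43 depth xy 1-99% [[436.3, -19.5], [553.7, 87.9]]
bar 950 z [0.1442 0.1463 0.1475] ctr [599.2  38.5] [15.  45.5] 2.93 depth xy 1-99% [[591.5, 16.4], [607.3, 60.3]]
barall 984 z [0.1415 0.1463 0.1475] ctr [599.1  39.3] [15.  47.2] 2.93 depth xy 1-99% [[591.5, 16.5], [607.3, 60.4]]
```

View pics/c23.png

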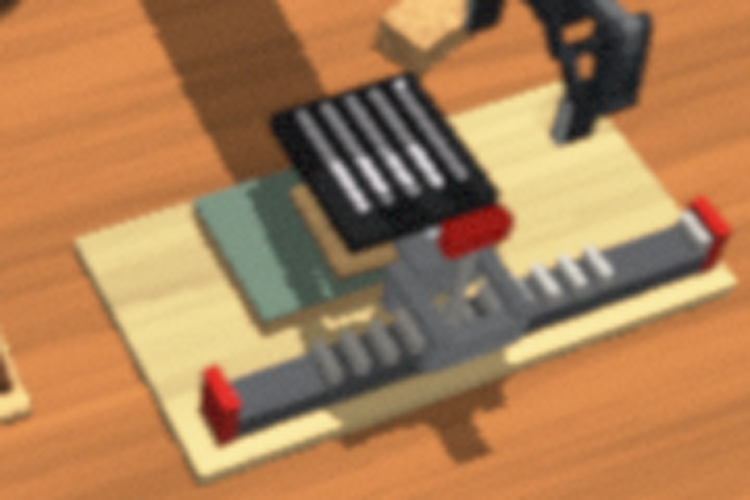

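Final checks: the bar's top face is at 146.3 mm (146 when seated at the start), so it is seated. The lamp centre is about 10 mm off the coaster along the rail and 6 mm across, within tolerance. The lifter, jar, bowl and block show no change in the scene view. Handing in.

```bash
python3 -m creep '[{"hand":1,"translation":[0,0,0],"delta_rot":[0,0,0]},{"hand":1,"translation":[0,0,0],"delta_rot":[0,0,0]}]'; python3 -c "
from station import ctrl
print(ctrl.finish_job())"
```

```text
t: 25.38
tool_pos: [0.5973, 0.0395, 0.253]
tool_rot: [-2.171, -2.267, 0.002]
contact_force: [1.0, -0.5, 0.7]
opening: 0.0857
the job is handed in; nothing more can be done
None
```

I finished the whole sequence and handed the job in at about 25 s of the 61 s; `finish_job` reports no verdict. I tipped the coaster over with the small brown lifter and leaned the lifter back in its rest. Then I lifted the red bar, slid the lamp over the coaster and let the bar drop.

My last checks, from the camera images and depth:

| Item | What the check showed | Limit |
|---|---|---|
| Coaster | pale raw face up, its top 9 mm above the riser (flat); last seen before the lamp covered it | flat, raw face up |
| Lifter | handle end within 0.5 mm of where it started | 15 mm |
| Release bar | top at 146.3 mm, against 146 mm when seated at the start | within 3 mm of fully down |
| Lamp along the rail | about 10 mm off the coaster's centre (raw readings 9.4 to 11 mm) | 18 mm |
| Lamp across the rail | about 6 mm off the coaster's centre | 24 mm |
| Jar, sanding block, bowl | looked unmoved in the last scene picture; not measured | 20 mm |

- **Lamp position:** the coaster landed almost midway between the 0.17 and 0.19 notches. The lamp went in at 0.17 by my estimate, and either notch would have left about 10 mm.
- **Camera disagreement:** the scene camera read about 8 to 10 mm too far in x compared with the other views, and the fingertips in its picture were out the same way. I measured positions with the wrist camera instead and used the scene camera only for looking.
- **Side load:** while I slid the lamp, the wrist showed up to 8 N of sideways force, because my path was not quite parallel to the rail. It went away on release.

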